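# Take the screen cartridge out of the sample mill for cleaning

## Robot

A 6-joint arm with a two-finger parallel gripper is mounted at the origin on the work surface. World frame = base frame: x ahead of the robot, y to its left, z up, the work surface at z = 0. Lengths are in m, angles in rad, forces in N, time in s.
With the tool pointing down it reaches from about 0.35 to 0.975 m from the base axis. Payload 4.9 kg.
Tool frame: the origin (TCP) lies midway between the tips of the shut fingers; the grasp point (between the pads) lies 19 mm behind it; x points along the fingers, z is the direction in which the jaws open and shut, and the axes are right-handed (so a half turn about x gives the same grasp; the last joint's range is limited). The gripper opens to 85 mm and grips with 20 to 120 N. Pads are 22 mm wide; open, the fingers measure 114 mm over their backs; the gripper's body (76 mm by 85 mm) begins 54 mm behind the grasp point. The pads swing forward as they close: fully open they stand 13 mm farther back than shut.
Start: joints at [-1.396, 0.053, 1.613, -0, 1.476, -0.119], TCP at [0.181, -0.598, 0.231] pointing down, gripper open.
Joint ranges: [-3.01, 3.01], [-1.01, 2.22], [0.06, 2.58], [-1.02, 4.17], [0.09, 2.62], [-3.14, 3.14]. Speed limits (rad/s): [2.57, 2.57, 3.14, 3.14, 3.14, 3.14].

## Interface

Orientations are given as a unit quaternion [w, x, y, z].
In Python, from rig import manip, eyes gives the robot as it stands.
- The arm moves only by the shell command python3 -m jog 'ROWS' [FORCE]. ROWS is JSON, a list of rows, each a list of 5 numbers: the opening, from 0 (shut) to 1 (fully open), then the shift along the tool's x, y, z in mm, then the turn about the tool's x in degrees. In form: [[gripper, dx, dy, dz, twist], ...]. A call has 1 to 10 rows; each row shifts and turns the commanded pose from where the row before left it, along the tool's axes as they then stand; what a row does not reach is not made up. A row lasts 1/12 s, in which the tool goes at most 41.7 mm and 7.16 degrees, less where a joint would pass 70% of its speed; a pose out of reach is approached as far as the arm can. A call is refused whole if a number of a shift passes 41.7 or a number of a turn 7.16, either way. A call with a gripper value outside its range is refused whole. The fingers move at their own pace and stop on an object; FORCE is the grip in N (left out, the last holds). Time passes only in rows, so rows that do not move let the fingers close. It gives the time, the measured TCP pose, the force and the opening at its end, in the units of the state.
- manip.read_state(): the state, without advancing time (a new reading comes with each control period).
- eyes.snapshot(name): name is "side" or "top" or "wrist"; returns a dict with "image" (400x640x3 uint8, red, green, blue), "camera_matrix" (3x3 intrinsics, pixels), "eye" and "rotation" of the camera in the world. Camera axes: x right, y down, z forward; pixel columns grow to the right and rows downward; lengths in m; the calibration is good to about 2 mm. The wrist camera is an equidistant fisheye: a pixel r from the principal point sees the ray r / f radians off the axis. A picture is of the moment at which its call begins. There is no depth.
- manip.close_job(): hands the job in, once; it reports no verdict.
The state is a dict: "t": time; "joints": joint angles; "joint_velocities": joint speeds; "effort": joint torques, N m; "eef_pos": TCP position; "tcp_rot": TCP orientation; "ft_force": force on the tool from outside, world axes, zero at the start; "wrist_torque": the same for the moment, N m; "finger_gap": finger opening in m.
Only numpy, scipy, OpenCV 4.12 (cv2) and the standard library are available. Lean on these libraries where they do the work, as an engineer would, in place of code of your own. Each camera call takes 0.05 s, during which the arm holds its last target.

## Task

The screen cartridge of the sample mill is due for cleaning. Slide the mill's shutter fully open, push the cartridge in until it springs out, pull it out and stand it gently on its foot in the shallow steel tray, then slide the shutter fully shut again. Do not drop the cartridge, and leave the other things on the bench where they stand.

Things in the scene. Friction and masses are not known exactly. Their poses are not given: they have to be found in the camera images.
- bay (a point): Mouth centre of the cartridge bay, in the leaning white face of the fixed sample mill (blue motor behind). Axes: z straight out of the face, 32 deg (0.56 rad) from vertical towards the robot; x up the slope; y along the face, to the left seen from the robot. The cartridge travels along z. The face reaches 60 mm to -y, 160 mm to +y, 62 mm either way in x.
- carry_handle (a point): Middle of the mill's steel carry handle, a bar 12 mm thick and 224 mm long, level, parallel to the bay's y, joined to the mill's sides. It lies 125 mm above the bay and 20 mm beyond it as seen from the robot, so a tool pointing straight down at the bay or shutter hits it: come in along the bay's -z.
- shutter (a joint): Shutter over the bay: 0 m = fully shut, 0.100 m = fully open. It slides along the bay's +y to open, rubs with about 1.5 N and stays where it is left. It starts shut or up to 20 mm ajar.
- shutter_plate (a point): Centre of the outer side of the steel shutter plate, 54 mm (y) x 68 mm (x) x 3 mm, 15 mm out of the face; axes as the bay's. It runs on two rails along y, 6 mm wide and 16 mm high, at x = -36 and +36 mm in the bay's axes.
- shutter_grip (a point): Centre of the shutter's black grip rib: 12 mm thick (y, the way it slides) x 30 mm (x) x 25 mm high (z), axes as the bay's. It lies 27.5 mm out of the face (rib from 15 to 40 mm out) and, when shut, 10 mm to +y of the bay centre.
- ejector (a joint): Hidden spring ejector under the cartridge, along the bay's z: 0 m (up to 0.001) = latched, -0.007 = pushed in to the stop, +0.018 = sprung out. To release: push the cartridge's top along the bay's -z by 6 to 7 mm from latched, to the stop (6 to 9 N all the way, then it stiffens), then back off; it follows the tool out and stays 18 mm further out than latched. Pulling does not release it.
- cartridge_mid (a point): Centre of the loose screen cartridge: straight aluminium block 34 mm (y) x 46 mm (x) x 90 mm (z; foot at -z, dark cap at +z), 0.16 to 0.28 kg; in the bay its axes are the bay's. Latched, its top is 8 mm out of the face; sprung out, 26 mm. Then grasp it across the 34 mm and pull 70 mm or more along the bay's z. A small notch near the foot is the latch's.
- tray: Shallow open steel tray, fixed and empty, 200 mm (x) x 160 mm (y) outside, walls 4 mm thick and 25 mm high, floor 4 mm thick. Origin on the bench under its centre, z up. It stands to the left or right of the mill; a deep grey crate with jars (150 x 190 mm, 91 mm high) stands on the other side.
- cup: Bystander, to be left alone: open steel bowl, 72 mm across, 45 mm high. Origin at the centre of its underside.
- jar: Bystander, to be left alone: amber jar, 54 mm across, 85 mm high. Origin at the centre of its underside.
- weight: Bystander, to be left alone: brass weight with a knob, 38 mm across, 55 mm high. Origin at the centre of its underside.
- sieve: Bystander, to be left alone: open steel ring, 100 mm across, 30 mm high. Origin at the centre of its underside.
- brush: Bystander, to be left alone: small wooden-handled brush lying flat. Origin at the centre of its underside.
- vial: Bystander, to be left alone: small clear jar, 36 mm across, 60 mm high. Origin at the centre of its underside.
- puck: Bystander, to be left alone: aluminium disc, 48 mm across, 20 mm high. Origin at the centre of its underside.

How it is judged:
On the way, in this order (a step that is already met when the one before it is completed fails the run):
1. the shutter is fully open (slid at least 90 mm) (value of joint shutter above 0.09 m), for 0.1 s.
2. the cartridge has been pushed in (1.5 mm or more) (value of joint ejector below -0.0015 m), for 0.05 s.
3. the cartridge has sprung out (15 mm or more) (value of joint ejector above 0.015 m), for 0.1 s.
4. the cartridge is pulled clear of the bay (distance between cartridge_mid and bay above 0.06 m), for 0.1 s.
5. the cartridge stands upright on its foot in the tray, let go (x of cartridge_mid in the frame of tray between -0.09 and 0.09 m and y of cartridge_mid in the frame of tray between -0.07 and 0.07 m and height (world z) of cartridge_mid between 0.042 and 0.054 m and angle between cartridge_mid's own z axis and vertical below 0.1 rad and linear speed of cartridge below 0.02 m/s and contact force between the fingers and cartridge below 0.1 N), for 0.2 s.
At the end, for the whole second after the job is handed in: The cartridge stands on its foot on the tray floor (centre within 90 x 70 mm of the tray's centre lines, 42 to 54 mm above the bench, leaning less than 0.1 rad), at rest and let go, and the shutter is shut to within 5 mm (all of step 5 and value of joint shutter below 0.005 m); the robot touches nothing.
It fails at once if the cartridge is dropped (falls freely faster than 0.8 m/s) (linear speed of cartridge above 0.8 m/s and contact force between the fingers and cartridge below 0.1 N).
It fails at once if one of the other things on the bench is moved by more than 30 mm (distance of any of cup, jar, weight, sieve, brush, vial, puck from where it was at the start of the episode above 0.03 m).
It also fails if it takes over 72 s, if anything falls off the work surface, if the arm or the gripper's body presses on something with over 40 N, if the wrist force passes 120 N, or if a joint passes its speed limit or range.

## Working session

There is one attempt and no reset: what is moved stays moved. The work goes in short steps, Python scripts to look and compute and a shell command to move; the robot and the scene stay as the last step left them, time stands still between calls to the robot, and variables do not carry over. Pictures are saved under pics/ and viewed, and the job is handed in when it is done.

```bash
ls; mkdir -p pics
python3 - <<'E'
from rig import manip, eyes
import cv2
print(manip.read_state())
for n in ["side","top","wrist"]:
    s=eyes.snapshot(n); cv2.imwrite(f"pics/{n}0.png",s["image"][:,:,::-1]); print(n,s["camera_matrix"].tolist(),s["eye"],s["rotation"].tolist() if hasattr(s["rotation"],'tolist') else s["rotation"])
E
```

```text
pics
{'t': 0.0, 'joints': array([-1.39600401e+00,  5.33553328e-02,  1.61428882e+00, -9.59160644e-06,
        1.47598207e+00, -1.18998710e-01]), 'joint_velocities': array([ 7.78602923e-04, -4.60532998e-04, -1.68245416e-03, -7.72127555e-04,
       -2.71066207e-06,  4.13741867e-04]), 'effort': array([-1.58055245e-04, -3.93681979e+01, -3.70174634e+01, -8.26170390e-05,
        7.07065308e-03, -2.81567665e-06]), 'eef_pos': array([ 0.18087999, -0.59760993,  0.23006705]), 'tcp_rot': array([ 0.56727422,  0.42192231,  0.56832361, -0.42093919]), 'ft_force': array([-0.80601222, -0.13759973,  0.40512937]), 'wrist_torque': array([-0.06570713,  0.00750107, -0.02818228]), 'finger_gap': 0.0851939601062736}
side [[401.38192671340954, 0.0, 318.26421775976746], [0.0, 401.38192671340954, 207.2090608664741], [0.0, 0.0, 1.0]] [ 0.45205025 -0.68194292  1.02083583] [-0.3330281356929634, 0.9398060774127713, -0.07138229949600534, 0.027592843520588578]
top [[447.9277401924175, 0.0, 319.3830090517894], [0.0, 447.9277401924175, 201.0913343203268], [0.0, 0.0, 1.0]] [0.3829865  0.01211469 1.39245092] [0.04900808223345243, -0.7006212474289439, 0.7095978971645814, -0.05655881776092729]
wrist [[309.70691628693146, 0.0, 319.86411774413335], [0.0, 309.70691628693146, 196.8634101197843], [0.0, 0.0, 1.0]] [ 0.25762053 -0.57504222  0.37232471] [0.1262008402033731, 0.793093462076464, -0.5882720597779006, -0.09493203899736366]
```

View pics/side0.png

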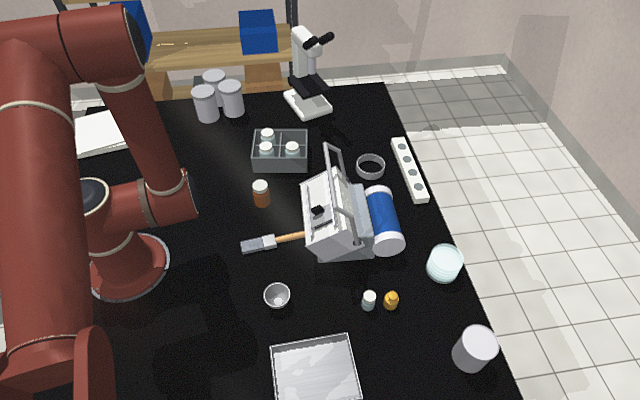

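View pics/top0.png

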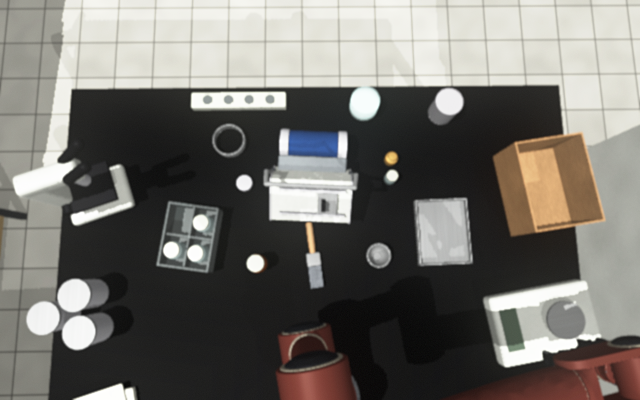

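View pics/wrist0.png

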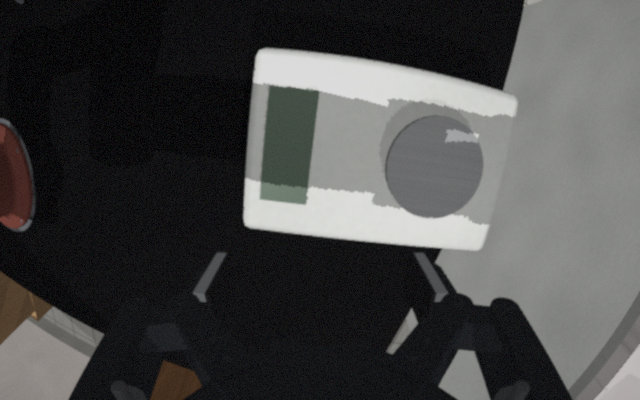

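The top view shows the mill at about (310,190), the tray at (443,232) to the right and the crate at (190,237) to the left. The brush is at (312,255) in front of the mill, the cup at (378,255) and the jar at (257,263). I'll enlarge the mill.

```bash
cat > h.py <<'E'
from rig import manip, eyes
import cv2, numpy as np
from scipy.spatial.transform import Rotation as R
def Rq(q): return R.from_quat([q[1],q[2],q[3],q[0]]).as_matrix()
def snap(n):
    s=eyes.snapshot(n); s["Rm"]=Rq(np.array(s["rotation"])); s["n"]=n; s["K"]=np.array(s["camera_matrix"]); return s
def ray(s,px):
    K=s["K"]; a=(px[0]-K[0,2])/K[0,0]; b=(px[1]-K[1,2])/K[1,1]
    if s["n"]=="wrist":
        r=np.hypot(a,b); d=np.array([np.sin(r)*a/max(r,1e-9),np.sin(r)*b/max(r,1e-9),np.cos(r)])
    else: d=np.array([a,b,1.])
    d=s["Rm"]@d; return np.array(s["eye"]),d/np.linalg.norm(d)
def onz(s,px,z):
    e,d=ray(s,px); return e+d*(z-e[2])/d[2]
def tri(s1,p1,s2,p2):
    e1,d1=ray(s1,p1); e2,d2=ray(s2,p2)
    A=np.stack([d1,-d2],1); t=np.linalg.lstsq(A,e2-e1,rcond=None)[0]
    a=e1+d1*t[0]; b=e2+d2*t[1]; return (a+b)/2,np.linalg.norm(a-b)*1000
def proj(s,P):
    c=s["Rm"].T@(np.array(P)-s["eye"]); 
    if s["n"]=="wrist":
        th=np.arctan2(np.hypot(c[0],c[1]),c[2]); u=c[:2]/np.hypot(c[0],c[1])*th
    else: u=c[:2]/c[2]
    return s["K"][:2,:2]@u+s["K"][:2,2]
def crop(s,x0,y0,x1,y1,k,f):
    cv2.imwrite(f,cv2.resize(s["image"][y0:y1,x0:x1,::-1],None,fx=k,fy=k,interpolation=cv2.INTER_CUBIC))
E
python3 - <<'E'
from h import *
s=snap("side");t=snap("top")
crop(s,285,130,425,280,4,"pics/side1.png"); crop(t,250,110,370,240,4.6,"pics/top1.png")
print(s["Rm"][:,2],t["Rm"])
E
```

```text
[ 0.09940847  0.62202445 -0.77666179] [[-0.01345615 -0.98877505  0.14880468]
 [-0.99986241  0.01186194 -0.01159583]
 [ 0.00970055 -0.14894024 -0.98879862]]
```

View pics/side1.png

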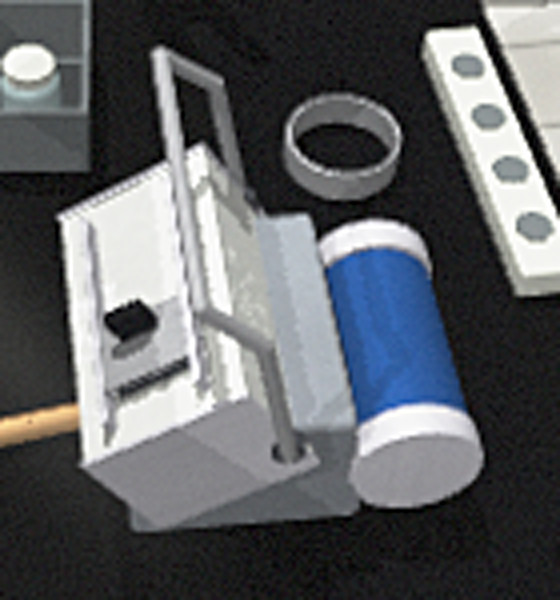

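View pics/top1.png

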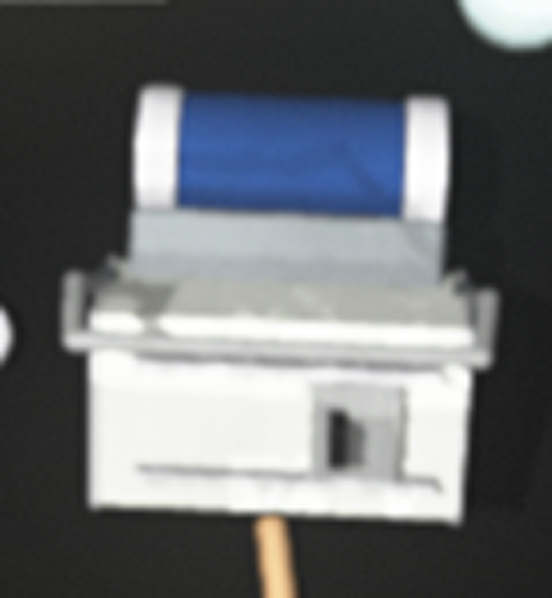

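Run:
```python
from h import *
s=snap("side");t=snap("top")
S=lambda a,b:(a/4+285-.4,b/4+130-.4); T=lambda a,b:(a/4.6+250-.4,b/4.6+110-.4)
P={}
for n,a,b in [("lowL",(58,215),(88,507)),("lowR",(85,465),(462,522)),("upR",(250,400),(470,377)),("hL",(157,50),(65,345)),("hR",(203,314),(492,361)),("gripend_lo+y",(105,318),(331,468)),("gripend_hi+y",(137,300),(331,407))]:
    p,e=tri(s,S(*a),t,T(*b)); P[n]=p; print(n,p.round(4),round(e,1))
v=P["lowL"]-P["lowR"];print(np.linalg.norm(v),v/np.linalg.norm(v))
v=P["hL"]-P["hR"];print(np.linalg.norm(v),v/np.linalg.norm(v))
v=P["upR"]-P["lowR"];print(np.linalg.norm(v),v/np.linalg.norm(v))
for n,px,z in [("cup",(378,255),.045),("jar",(257,263),.085),("brush1",(308,222),.015),("brush2",(315,288),.015),("sieve",(229,140),.03),("vial",(391,177),.06),("weight",(390,158),.055),("puck",(244,183),.02)]:
    print(n,onz(t,px,z).round(3))
for px in [(415,199),(466,199),(472,264),(418,266)]: print("tray",onz(t,px,.025).round(3))
```

```text
lowL [0.5234 0.1427 0.1173] 1.8
lowR [ 0.5118 -0.0892  0.1225] 4.2
upR [ 0.6069 -0.0925  0.1773] 30.6
hL [0.5962 0.1393 0.2766] 2.8
hR [ 0.585  -0.0955  0.2773] 4.0
gripend_lo+y [ 0.5387 -0.0077  0.1745] 1.7
gripend_hi+y [ 0.5665 -0.0081  0.1914] 10.7
0.2321829579918616 [ 0.04974591  0.99851221 -0.02233207]
0.2350899941395575 [ 0.04772516  0.99885575 -0.0030818 ]
0.10973879058262763 [ 0.86598641 -0.03068319  0.49912532]
cup [ 0.421 -0.177  0.045]
jar [0.401 0.179 0.085]
brush1 [0.525 0.032 0.015]
brush2 [0.325 0.013 0.015]
sieve [0.785 0.277 0.03 ]
vial [ 0.655 -0.222  0.06 ]
weight [ 0.715 -0.222  0.055]
puck [0.649 0.23  0.02 ]
tray [ 0.592 -0.3    0.025]
tray [ 0.59  -0.458  0.025]
tray [ 0.39  -0.464  0.025]
tray [ 0.386 -0.3    0.025]
```

The rows can't command tilt directly, so I need to learn what happens at the reach limit. I'll go up first, twisting on the way.

```bash
python3 -m jog '[[1,-38,0,0,-7],[1,-38,0,0,-7],[1,-38,0,0,-7],[1,-38,0,0,-7],[1,-38,0,0,-7],[1,-38,0,0,-7],[1,-38,0,0,-7],[1,-38,0,0,-7],[1,0,0,0,-7],[1,0,0,0,0]]'
python3 - <<'E'
from h import *
s=manip.read_state(); M=Rq(s["tcp_rot"]); print(s["t"],s["joints"].round(3),M.round(3))
print(M.T@(np.array([.55,-.026,.53])-s["eef_pos"])*1000)
E
```

```text
t: 1.23
eef_pos: [0.181, -0.5984, 0.5398]
tcp_rot: [0.705, 0.059, 0.704, -0.064]
ft_force: [-0.1, 0.5, -0.5]
finger_gap: 0.0857
1.2333 [-1.396  0.05   1.111  0.     1.974 -1.221] [[ 0.001  0.174  0.985]
 [-0.007  0.985 -0.174]
 [-1.    -0.007  0.003]]
[  6.16373494 628.02614838 263.4389231 ]
```

```bash
python3 -m jog '[[1,0,37,15.5,0],[1,0,37,15.5,0],[1,0,37,15.5,0],[1,0,37,15.5,0],[1,0,37,15.5,0],[1,0,37,15.5,0],[1,0,37,15.5,0],[1,0,37,15.5,0],[1,0,37,15.5,0],[1,0,37,15.5,0]]' >/dev/null;  python3 -m jog '[[1,0,37,15.5,0],[1,0,37,15.5,0],[1,0,37,15.5,0],[1,0,37,15.5,0],[1,0,37,15.5,0],[1,0,37,15.5,0],[1,0,37,15.5,0],[1,0,0,0,-7],[1,0,0,0,-7],[1,0,0,0,-7]]'; python3 -m jog '[[1,0,0,0,-7],[1,0,0,0,-7],[1,0,0,0,-7],[1,0,0,0,-7],[1,0,0,0,-7],[1,0,0,0,-7],[1,0,0,0,-7],[1,0,0,0,-7],[1,0,0,0,-7],[1,0,0,0,-7]]'
python3 - <<'E'
from h import *
s=manip.read_state(); M=Rq(s["tcp_rot"]); print(s["t"],s["joints"].round(3),M.round(3))
s=snap("wrist");cv2.imwrite("pics/wrist2.png",s["image"][:,:,::-1])
E
```

```text
t: 2.9
eef_pos: [0.5517, -0.0245, 0.5327]
tcp_rot: [0.702, -0.068, 0.705, 0.069]
ft_force: [1.5, 0.1, 1.3]
finger_gap: 0.0853
t: 3.73
eef_pos: [0.5513, -0.0256, 0.5331]
tcp_rot: [0.537, -0.458, 0.538, 0.46]
ft_force: [-0.1, 0.6, 0.2]
finger_gap: 0.0856
3.7333 [-0.181 -0.119  1.287  0.     1.977 -1.595] [[-0.003 -0.988  0.157]
 [ 0.001  0.157  0.988]
 [-1.     0.003  0.   ]]
```

View pics/wrist2.png

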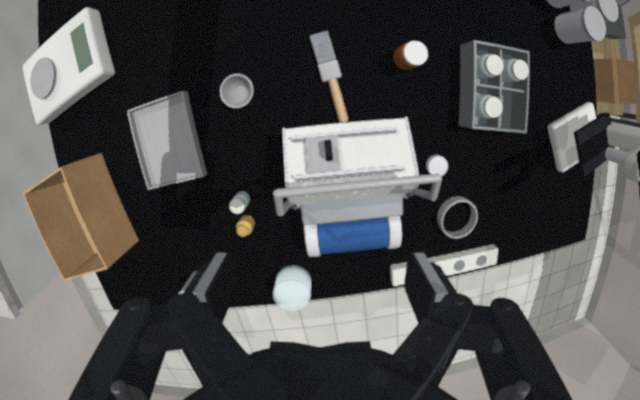

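The wrist view from above shows the whole mill: the plate with its rib at (325,152) and the handle at y≈190 in front of it. The tray is at (167,140). I'll enlarge it for measuring.

Run:
```python
from h import *
s=snap("wrist"); crop(s,270,105,450,215,4.4,"pics/w3.png")
```

```text
(no output)
```

View pics/w3.png

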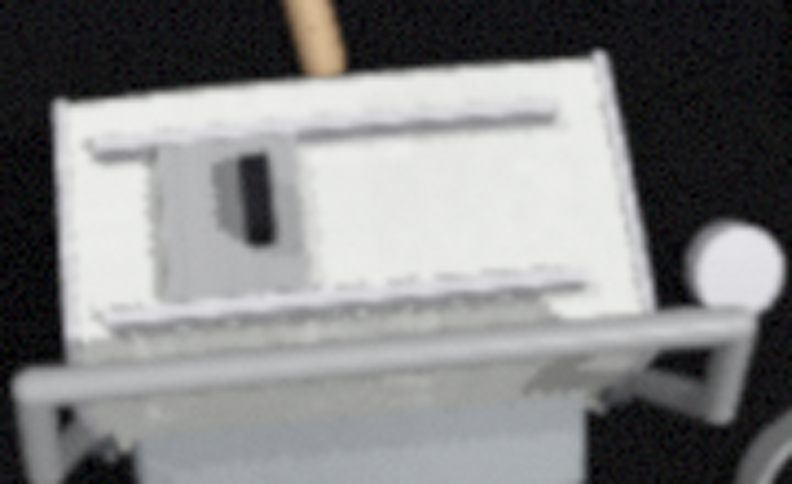

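Run:
```python
from h import *
from scipy.optimize import least_squares
s=snap("side");t=snap("top");w=snap("wrist")
S=lambda a,b:(a/4+285-.4,b/4+130-.4); T=lambda a,b:(a/4.6+250-.4,b/4.6+110-.4); W=lambda a,b:(a/4.4+270-.4,b/4.4+105-.4)
# model (bay frame) : obs
obs=[((-62,160,0),[(s,S(60,214)),(t,T(88,507)),(w,W(600,55))]),
((-62,-60,0),[(s,S(85,466)),(t,T(462,522)),(w,W(57,103))]),
((62,160,0),[(w,W(656,312)),(s,S(203,146))]),
((62,-60,0),[(w,W(72,340)),(s,S(250,402))])]
for m,o in obs:
    for i in range(len(o)):
        for j in range(i): p,e=tri(*o[i],*o[j]); print(m,o[i][0]["n"],o[j][0]["n"],p.round(4),round(e,1))
def axes(yaw):
    c,q=np.cos(.5585),np.sin(.5585); B=np.array([[c,0,-q],[0,1,0],[q,0,c]])
    return R.from_euler('z',yaw).as_matrix()@B
def f(x): 
    r=[]
    for m,o in obs:
        P=x[:3]+axes(x[3])@(np.array(m)/1000)
        for c,px in o: r+=list(proj(c,P)-px)
    return np.array(r)
q=least_squares(f,[.57,-.025,.15,-.05],loss='soft_l1'); print(q.x.round(4)); print(f(q.x).reshape(-1,2).round(1).tolist())
b=q.x[:3];A=axes(q.x[3])
for m in [(83,50,95)]:
    h=b+A@(np.array(m)/1000); print("handle pred",h)
    for c,x in [(s,[S(157,50),S(203,314)]),(t,[T(65,345),T(492,361)]),(w,[W(25,387),W(745,325)])]:
        print(c["n"],[proj(c,h+A@np.array([0,k,0])).round(1).tolist() for k in(.112,-.112)],x)
def bayplane(c,px,z):
    e,d=ray(c,px); e=A.T@(e-b);d=A.T@d; return (e+d*(z-e[2])/d[2])*1000
print("rib top center wrist",bayplane(w,W(255,199),.040),bayplane(w,W(237,157),.04),bayplane(w,W(243,245),.04),bayplane(w,W(269,153),.04))
print("plate -y edge, +y edge", bayplane(w,W(157,220),.015),bayplane(w,W(303,215),.015))
print("top rib +y edge",bayplane(t,T(331,437),.040), "plate edges",bayplane(t,T(313,430),.015),bayplane(t,T(405,430),.015))
np.save("bay.npy",q.x)
```

```text
(-62, 160, 0) top side [0.5241 0.1426 0.1181] 3.4
(-62, 160, 0) wrist side [0.5251 0.136  0.1256] 0.2
(-62, 160, 0) wrist top [0.527  0.1457 0.0893] 2.9
(-62, -60, 0) top side [ 0.5119 -0.0892  0.1214] 4.1
(-62, -60, 0) wrist side [ 0.5128 -0.0874  0.1189] 2.5
(-62, -60, 0) wrist top [ 0.5143 -0.0928  0.078 ] 0.2
(62, 160, 0) side wrist [0.627  0.1344 0.1811] 11.6
(62, -60, 0) side wrist [ 0.6109 -0.0917  0.1719] 24.2
[ 0.5667 -0.0289  0.1556 -0.0586]
[[-0.4, 1.2], [2.9, -0.6], [-1.6, -0.7], [-1.4, -1.1], [-1.2, -0.3], [0.6, -0.4], [-1.4, 5.8], [-0.8, 0.6], [1.0, 12.5], [-2.3, -2.5]]
handle pred [0.58967554 0.01983958 0.28015676]
side [[323.8, 143.1], [333.5, 206.5]] [(323.85, 142.1), (335.35, 208.1)]
top [[266.6, 183.7], [355.3, 187.8]] [(263.7304347826087, 184.6), (356.55652173913046, 188.0782608695652)]
wrist [[437.5, 176.0], [275.3, 192.1]] [(275.2818181818182, 192.55454545454543), (438.91818181818184, 178.46363636363637)]
rib top center wrist [ 7.21906936 14.22976304 40.        ] [-9.98857885  9.37199985 40.        ] [24.32354362  8.28661241 40.        ] [-10.28462832  21.05359347  40.        ]
plate -y edge, +y edge [  1.1239736  -23.14789057  15.        ] [ 5.22195556 31.72850687 15.        ]
top rib +y edge [ 8.18623039 20.41304928 40.        ] plate edges [ 1.17634284 31.18958184 15.        ] [  3.95132317 -23.91927008  15.        ]
```

```bash
python3 -m jog '[[1,0,0,0,-6],[1,0,-40,6,0],[1,0,-40,6,0],[1,0,-40,6,0],[1,0,-40,6,0],[1,0,-40,6,0],[1,0,-40,6,0],[1,0,-40,6,0]]'
cat > st.py <<'E'
from h import *
s=manip.read_state(); M=Rq(s["tcp_rot"]); print(s["t"],s["joints"].round(3));print(s["eef_pos"].round(4)); print(M.round(3)); a=M[:,0]; print("tilt",np.degrees(np.arccos(-a[2])).round(2),"az",np.degrees(np.arctan2(a[1],a[0])).round(1))
E
python3 st.py
```

```text
t: 4.65
eef_pos: [0.8296, 0.0006, 0.5343]
tcp_rot: [0.514, -0.485, 0.515, 0.486]
ft_force: [0.6, -0.5, 1.1]
finger_gap: 0.0856
4.65 [-0.089  0.643  0.383  0.     2.117 -1.601]
[8.296e-01 6.000e-04 5.343e-01]
[[-0.001 -0.998  0.058]
 [ 0.     0.058  0.998]
 [-1.     0.001  0.   ]]
tilt 0.08 az 171.9
```

```bash
python3 -m jog '[[1,0,-40,9,0],[1,0,-40,9,0],[1,0,-40,9,0]]'; python3 st.py;  python3 -m jog '[[1,0,-40,0,0],[1,0,-40,0,0],[1,0,-40,0,0]]'; python3 st.py
```

```text
t: 4.9
eef_pos: [0.8942, 0.0163, 0.4903]
tcp_rot: [0.516, -0.485, 0.513, 0.485]
ft_force: [2.1, 0.6, -5.7]
finger_gap: 0.0851
4.9 [-0.066  0.897  0.073  0.003  2.169 -1.576]
[0.8942 0.0163 0.4903]
[[ 0.003 -0.998  0.059]
 [ 0.003  0.059  0.998]
 [-1.    -0.003  0.003]]
tilt 0.22 az 40.7
t: 5.15
eef_pos: [0.9332, 0.0091, 0.4676]
tcp_rot: [0.537, -0.506, 0.49, 0.464]
ft_force: [0.2, -0.9, -0.1]
finger_gap: 0.0853
5.15 [-0.072  0.933  0.057  0.009  2.062 -1.58 ]
[0.9332 0.0091 0.4676]
[[ 0.089 -0.994  0.058]
 [ 0.001  0.058  0.998]
 [-0.996 -0.089  0.007]]
tilt 5.12 az 1.0
```

Pushing at the reach limit tilts the tool outward, and the tilt stays. I'll continue.

```bash
python3 -m jog '[[1,-20,-36,0,0],[1,-20,-36,0,0],[1,-20,-36,0,0],[1,-20,-36,0,0]]'; python3 st.py;  python3 -m jog '[[1,0,0,0,0],[1,0,0,0,0]]'; python3 st.py
```

```text
t: 5.48
eef_pos: [0.9444, 0.0002, 0.5012]
tcp_rot: [0.561, -0.53, 0.462, 0.438]
ft_force: [-0.2, 0.4, 0.2]
finger_gap: 0.0851
5.4833 [-0.084  0.902  0.055  0.019  1.994 -1.589]
[9.444e-01 2.000e-04 5.012e-01]
[[ 0.19  -0.98   0.055]
 [ 0.001  0.056  0.998]
 [-0.982 -0.19   0.012]]
tilt 10.96 az 0.4
t: 5.65
eef_pos: [0.944, 0.0003, 0.5012]
tcp_rot: [0.561, -0.529, 0.462, 0.438]
ft_force: [0.1, -0.2, 0.5]
finger_gap: 0.0851
5.65 [-0.083  0.902  0.055  0.019  1.995 -1.589]
[9.440e-01 3.000e-04 5.012e-01]
[[ 0.189 -0.98   0.055]
 [ 0.001  0.056  0.998]
 [-0.982 -0.189  0.012]]
tilt 10.9 az 0.4
```

```bash
python3 -m jog '[[1,-20,-36,0,0],[1,-20,-36,0,0],[1,-20,-36,0,0],[1,-20,-36,0,0],[1,-20,-36,0,0],[1,-20,-36,0,0]]'; python3 st.py
```

```text
t: 6.15
eef_pos: [0.953, -0.0107, 0.5576]
tcp_rot: [0.592, -0.56, 0.421, 0.399]
ft_force: [0.6, -0.6, -0.8]
finger_gap: 0.0854
6.15 [-0.099  0.849  0.055  0.035  1.906 -1.597]
[ 0.953  -0.0107  0.5576]
[[ 0.327 -0.944  0.052]
 [ 0.001  0.056  0.998]
 [-0.945 -0.326  0.019]]
tilt 19.08 az 0.1
```

```bash
python3 -m jog '[[1,-20,-30,-20,0],[1,-20,-30,-20,0],[1,-20,-30,-20,0],[1,-20,-30,-20,0]]'; python3 st.py
```

```text
t: 6.48
eef_pos: [0.9401, -0.0935, 0.6059]
tcp_rot: [0.607, -0.576, 0.399, 0.374]
ft_force: [-0.2, 0.1, -0.8]
finger_gap: 0.0854
6.4833 [-0.2    0.801  0.056  0.078  1.877 -1.674]
[ 0.9401 -0.0935  0.6059]
[[ 0.401 -0.914  0.054]
 [-0.005  0.057  0.998]
 [-0.916 -0.401  0.018]]
tilt 23.66 az -0.8
```

```bash
python3 -m jog '[[1,-20,-36,-4,0],[1,-20,-36,-4,0],[1,-20,-36,-4,0],[1,-20,-36,-4,0]]'; python3 st.py
```

```text
t: 6.82
eef_pos: [0.932, -0.1011, 0.657]
tcp_rot: [0.624, -0.595, 0.372, 0.345]
ft_force: [0.3, 0.4, -1.0]
finger_gap: 0.0854
6.8167 [-0.215  0.753  0.056  0.094  1.832 -1.68 ]
[ 0.932  -0.1011  0.657 ]
[[ 0.486 -0.872  0.053]
 [-0.013  0.054  0.998]
 [-0.874 -0.486  0.015]]
tilt 29.11 az -1.5
```

```bash
python3 -m jog '[[1,-20,-30,-20,0],[1,-20,-36,-4,0]]'; python3 st.py
```

```text
t: 6.98
eef_pos: [0.9219, -0.1241, 0.6838]
tcp_rot: [0.63, -0.604, 0.361, 0.329]
ft_force: [-0.8, -0.2, -0.0]
finger_gap: 0.0853
6.9833 [-0.246  0.726  0.056  0.111  1.816 -1.699]
[ 0.9219 -0.1241  0.6838]
[[ 0.524 -0.85   0.058]
 [-0.021  0.055  0.998]
 [-0.852 -0.524  0.011]]
tilt 31.6 az -2.3
```

Tilt 31.6° at azimuth −2.3° matches the bay axis to within 0.5°. Next I go to a stand-off along the bay axis.

```bash
cat > to.py <<'E'
import sys
from h import *
s=manip.read_state(); M=Rq(s["tcp_rot"])
for a in sys.argv[1:]:
    p=np.array([float(v) for v in a.split(",")]); d=M.T@(p-s["eef_pos"])*1000
    print(a,"tool delta",d.round(1),"norm",np.linalg.norm(d).round(1))
E
python3 to.py .40,-.02,.42
```

```text
.40,-.02,.42 tool delta [-50.8 587.6  70.8] norm 594.0
```

```bash
python3 -m jog '[[1,-3.4,39,4.7,0],[1,-3.4,39,4.7,0],[1,-3.4,39,4.7,0],[1,-3.4,39,4.7,0],[1,-3.4,39,4.7,0],[1,-3.4,39,4.7,0],[1,-3.4,39,4.7,0],[1,-3.4,39,4.7,0]]'; python3 -m jog '[[1,-3.4,39,4.7,0],[1,-3.4,39,4.7,0],[1,-3.4,39,4.7,0],[1,-3.4,39,4.7,0],[1,-3.4,39,4.7,0],[1,-3.4,39,4.7,0],[1,-3.4,39,4.7,0],[1,0,0,0,0]]'; python3 st.py; python3 -c "
from h import *
s=snap('wrist');cv2.imwrite('pics/w4.png',s['image'][:,:,::-1])"; python3 to.py .477,-.021,.28
```

```text
t: 7.65
eef_pos: [0.6841, -0.0749, 0.5672]
tcp_rot: [0.631, -0.604, 0.36, 0.33]
ft_force: [-0.0, -0.6, 0.6]
finger_gap: 0.0855
t: 8.32
eef_pos: [0.4385, -0.0259, 0.4417]
tcp_rot: [0.63, -0.603, 0.361, 0.331]
ft_force: [0.4, 0.1, -1.0]
finger_gap: 0.0855
8.3167 [-0.327 -0.827  1.991  0.152  1.45  -1.816]
[ 0.4385 -0.0259  0.4417]
[[ 0.521 -0.852  0.055]
 [-0.018  0.054  0.998]
 [-0.853 -0.521  0.013]]
tilt 31.42 az -2.0
.477,-.021,.28 tool delta [158.7  55.8   5.6] norm 168.4
```

View pics/w4.png

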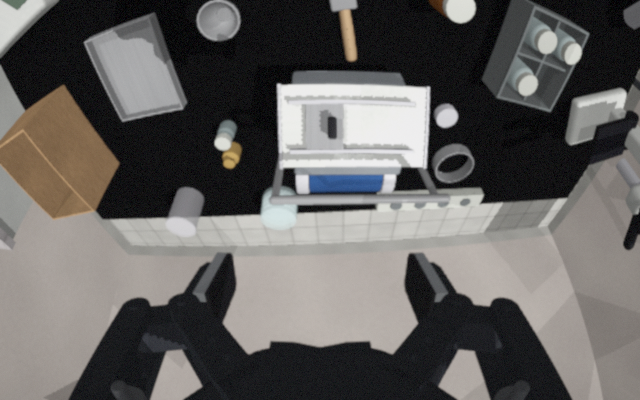

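The full face is visible now, with corners near (279,84), (429,88), (427,166) and (278,166). I'll measure it precisely.

Run:
```python
from h import *
s=snap("wrist"); crop(s,268,65,448,215,4.4,"pics/w5.png")
```

```text
(no output)
```

View pics/w5.png

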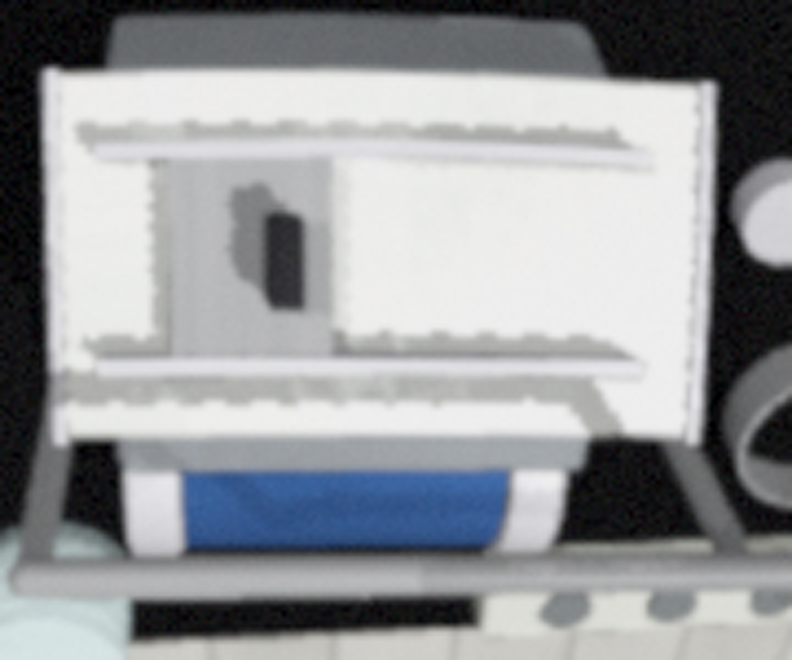

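Run:
```python
from h import *
from scipy.optimize import least_squares
s=snap("side");t=snap("top");w=snap("wrist")
S=lambda a,b:(a/4+285-.4,b/4+130-.4); T=lambda a,b:(a/4.6+250-.4,b/4.6+110-.4); W=lambda a,b:(a/4.4+268-.4,b/4.4+65-.4)
def axes(yaw):
    c,q=np.cos(.5585),np.sin(.5585); B=np.array([[c,0,-q],[0,1,0],[q,0,c]])
    return R.from_euler('z',yaw).as_matrix()@B
obs=[((-62,160,0),[(w,W(713,83))]),((-62,-60,0),[(w,W(44,68))]),((62,160,0),[(w,W(697,443))]),((62,-60,0),[(w,W(56,442))]),
((83,162,95),[(s,S(157,50)),(t,T(66,345))]),((83,-62,95),[(s,S(203,314)),(t,T(490,361)),(w,W(22,577))]),
((-62,160,0),[(s,S(60,214)),(t,T(88,507))]),((-62,-60,0),[(s,S(85,466)),(t,T(462,522))])]
def f(x): 
    r=[]
    for m,o in obs:
        P=x[:3]+axes(x[3])@(np.array(m)/1000)
        for c,px in o: r+=list(proj(c,P)-px)
    return np.array(r)
q=least_squares(f,[.57,-.025,.15,-.05],loss='soft_l1'); print(q.x.round(4)); print(f(q.x).reshape(-1,2).round(1).tolist())
obs=obs[:4]; q2=least_squares(f,q.x); print("wrist only",q2.x.round(4),f(q2.x).round(1))
for X in (q.x,q2.x):
    b=X[:3];A=axes(X[3])
    def bp(c,px,z):
        e,d=ray(c,px); e=A.T@(e-b);d=A.T@d; return ((e+d*(z-e[2])/d[2])*1000).round(1)
    print("rib top corners",bp(w,W(266,213),.04),bp(w,W(303,213),.04),bp(w,W(303,308),.04))
    print("plate y",bp(w,W(168,255),.015)[1],bp(w,W(332,255),.015)[1],"rails x",bp(w,W(240,150),.016)[0],bp(w,W(240,368),.016)[0])
np.save("bay.npy",q.x)
```

```text
[ 0.5665 -0.0289  0.1595 -0.054 ]
[[-1.4, -0.0], [1.5, 0.4], [-1.2, -1.3], [1.0, -0.9], [-0.4, -0.1], [2.4, -0.8], [-1.7, -2.7], [-0.7, -0.6], [-0.8, 1.3], [-0.8, 0.4], [2.8, -0.4], [-1.3, -1.9], [-1.0, -0.5]]
wrist only [ 0.5622 -0.0295  0.1664 -0.0558] [-0.  -0.1  0.3 -0.  -0.1 -0.1 -0.2  0.2]
rib top corners [-14.6   8.4  40. ] [-14.5  19.5  40. ] [14.3 19.5 40. ]
plate y -21.9 30.3 rails x -33.8 36.4
rib top corners [-14.9   8.9  40. ] [-14.9  19.8  40. ] [13.4 19.8 40. ]
plate y -20.8 30.5 rails x -33.8 35.1
```

Run:
```python
from h import *
from scipy.optimize import least_squares
s=snap("side");t=snap("top");w=snap("wrist")
S=lambda a,b:(a/4+285-.4,b/4+130-.4); T=lambda a,b:(a/4.6+250-.4,b/4.6+110-.4); W=lambda a,b:(a/4.4+268-.4,b/4.4+65-.4)
def axes(yaw):
    c,q=np.cos(.5585),np.sin(.5585); B=np.array([[c,0,-q],[0,1,0],[q,0,c]])
    return R.from_euler('z',yaw).as_matrix()@B
# (model, slides?, cam, px)  None = free coordinate -> compare only u or v
obs=[((-15,4,40),1,w,W(266,213)),((-15,16,40),1,w,W(303,213)),((15,16,40),1,w,W(303,308)),((15,4,40),1,w,W(268,308)),
((0,-27,15),1,w,W(168,255)),((0,27,15),1,w,W(332,255)),
((-36,0,16),1,w,W(240,150)),((36,0,16),1,w,W(240,368)),
((83,162,95),0,s,S(157,50)),((83,-62,95),0,s,S(203,314)),((-62,160,0),0,s,S(60,214)),((-62,-60,0),0,s,S(85,466)),((-62,160,0),0,t,T(88,507)),((-62,-60,0),0,t,T(462,522)),((83,162,95),0,t,T(66,345)),((83,-62,95),0,t,T(490,361))]
def f(x): 
    r=[]
    for m,sl,c,px in obs:
        P=x[:3]+axes(x[3])@(np.array(m)/1000+np.array([0,sl*x[4],0]))
        d=proj(c,P)-px
        if m[2]==15: d[1]=0
        if m[2]==16: d[0]=0
        r+=list(d)
    return np.array(r)
q=least_squares(f,[.57,-.025,.15,-.05,.004],loss='soft_l1'); print(q.x.round(4)); print(f(q.x).reshape(-1,2).round(1).tolist())
full=obs;obs=full[:8]; 
q2=least_squares(f,q.x); print("wrist only",q2.x.round(4),f(q2.x).round(1))
np.save("bay.npy",q.x[:4])
```

```text
[ 0.5682 -0.0294  0.1565 -0.045   0.005 ]
[[-0.3, -0.1], [0.3, -0.2], [0.5, 0.5], [-0.5, 0.6], [-0.5, 0.0], [0.5, 0.0], [0.0, -1.2], [0.0, -0.2], [-0.3, 0.8], [-0.8, -1.9], [-0.6, 1.3], [-0.4, -1.0], [3.3, -0.4], [-0.8, -1.2], [2.7, -0.7], [-0.7, -1.2]]
wrist only [ 0.5489 -0.6766  0.1474 -0.0404  0.6528] [-0.3  0.3  0.1  0.2  0.3  0.3 -0.4  0.4  0.2  0.   0.2  0.   0.  -0.4
  0.  -0.7]
```

```bash
cat > bt.py <<'E'
import sys
from h import *
X=np.load("bay.npy"); b=X[:3]; c,q=np.cos(.5585),np.sin(.5585)
A=R.from_euler('z',X[3]).as_matrix()@np.array([[c,0,-q],[0,1,0],[q,0,c]])
if __name__=="__main__":
    s=manip.read_state(); M=Rq(s["tcp_rot"]); print("t",s["t"],"TCP in bay mm",(A.T@(s["eef_pos"]-b)*1000).round(1),"tool axes in bay\n",(A.T@M).round(3))
    prev=s["eef_pos"]
    for a in sys.argv[1:]:
        p=b+A@(np.array([float(v) for v in a.split(",")])/1000); d=M.T@(p-prev)*1000; prev=p
        print(a,"delta",d.round(1),"norm",np.linalg.norm(d).round(1))
E
python3 bt.py 0,15,100 0,15,22
```

```text
t 8.7167 TCP in bay mm [ 48.6  -3.7 311.3] tool axes in bay
 [[-0.009 -1.     0.016]
 [ 0.006  0.016  1.   ]
 [-1.     0.009  0.006]]
0,15,100 delta [211.8  47.   16.7] norm 217.6
0,15,22 delta [78.  -0.7 -0.4] norm 78.0
```

```bash
python3 -m jog '[[0.7,35,8,2.8,0],[0.7,35,8,2.8,0],[0.7,35,8,2.8,0],[0.7,35,8,2.8,0],[0.7,35,8,2.8,0],[0.7,35,8,2.8,0],[0.7,0,0,0,0],[0.7,0,0,0,0]]'; python3 bt.py 0,15,22;python3 -c "
from h import *
s=snap('wrist');cv2.imwrite('pics/w6.png',s['image'][:,:,::-1]);s=snap('side');crop(s,285,130,425,280,4,'pics/s6.png')"
```

```text
t: 9.38
eef_pos: [0.5128, -0.0113, 0.2388]
tcp_rot: [0.63, -0.602, 0.362, 0.333]
ft_force: [-0.1, -0.5, 0.3]
finger_gap: 0.0601
t 9.3833 TCP in bay mm [-4.1 15.6 99.6] tool axes in bay
 [[-0.015 -1.     0.016]
 [ 0.007  0.016  1.   ]
 [-1.     0.015  0.007]]
0,15,22 delta [77.5 -5.3 -1.1] norm 77.7
```

View pics/w6.png

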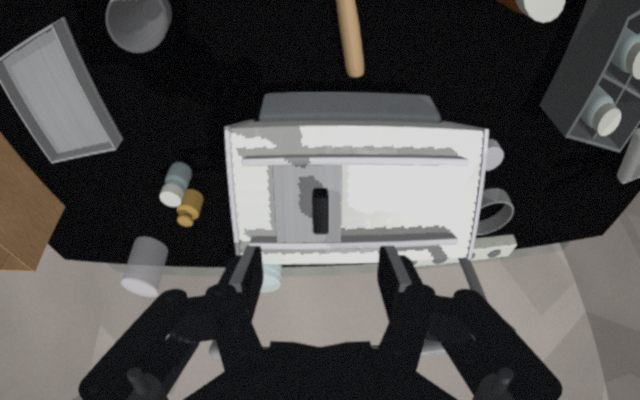

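View pics/s6.png

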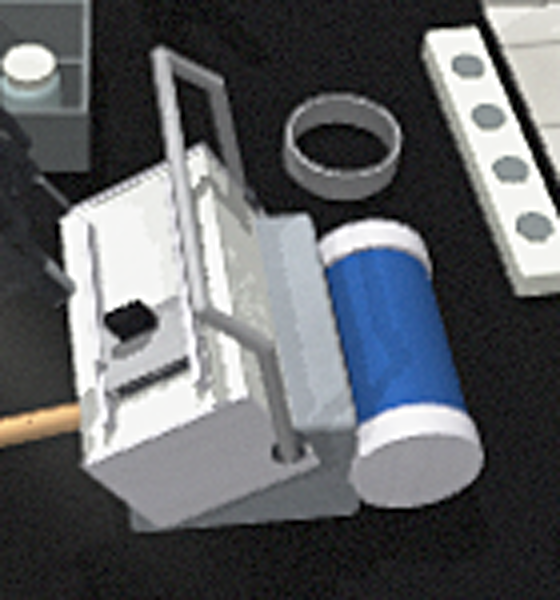

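Run:
```python
from bt import *
w=snap("wrist"); im=w["image"].astype(int)
m=((im.max(2)<60)).astype(np.uint8); m[:, :260]=0; m[:,370:]=0; m[:175]=0; m[240:]=0
n,l,st,c=cv2.connectedComponentsWithStats(m); print(st[1:],c[1:])
print("pred rib top center",proj(w,b+A@np.array([0,.015,.04])), [proj(w,b+A@np.array([x,.015+y,.04])).round(1).tolist() for x in(-.015,.015) for y in(-.006,.006)])
crop(w,225,110,505,270,2.8,"pics/w7.png")
for x in(-.036,.036): print("rail",proj(w,b+A@np.array([x,.1,.016])))
for y in (-.027,.027): print("plate",proj(w,b+A@np.array([0,.005+y,.015])))
```

```text
[[314 181  15  44 633]] [[321.02527646 202.4107425 ]]
pred rib top center [319.6508927  214.09236559] [[310.7, 194.1], [327.9, 193.8], [311.7, 233.4], [328.2, 233.1]]
rail [427.06849239 157.77990963]
rail [419.50086365 241.14095616]
plate [272.91333551 203.46452464]
plate [341.05438501 202.41473654]
```

View pics/w7.png

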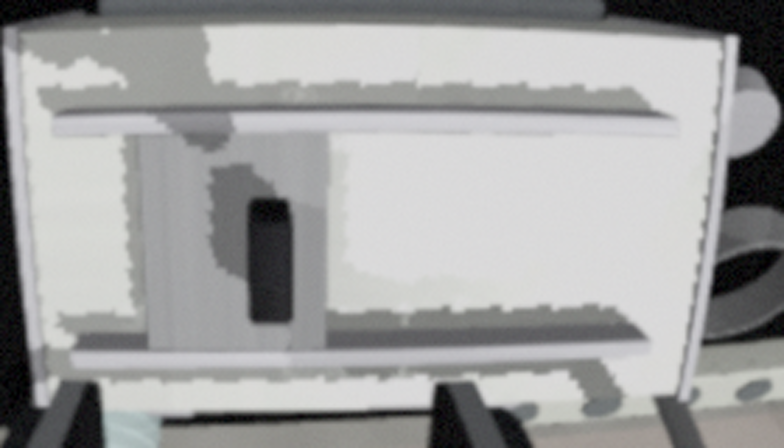

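Run:
```python
from bt import *
from scipy.optimize import least_squares
w=snap("wrist"); W=lambda a,c:(a/2.8+225-.3,c/2.8+110-.3)
s=manip.read_state()
obs=[((15,4,40),1,W(250,322)),((15,16,40),1,W(293,322)),((0,4,40),1,W(249,270)),((0,16,40),1,W(293,270)),
((0,-27,15),1,W(147,240)),((0,27,15),1,W(327,240)),((-36,100,16),0,W(560,122)),((36,100,16),0,W(560,353)),((-36,0,16),0,W(250,122)),((36,0,16),0,W(250,356)),
((62,-60,0),0,W(38,402)),((62,160,0),0,W(688,396))]
def f(x):
    r=[]
    for m,sl,px in obs:
        P=b+A@x[:3]+R.from_euler('z',X[3]+x[4]).as_matrix()@np.array([[c,0,-q],[0,1,0],[q,0,c]])@(np.array(m)/1000+[0,sl*x[3],0]); d=proj(w,P)-px
        if m[0]==0: d[1]=0
        if m[0] in(-36,36): d[0]=0
        r+=list(d)
    return np.array(r)
z=least_squares(f,[0,0,0,.005,0],loss='soft_l1'); print((z.x*1000).round(1)); print(f(z.x).reshape(-1,2).round(1).tolist())
```

```text
[ -4.5   1.3  -2.7   4.6 -29.2]
[[-0.6, 0.4], [0.4, 0.4], [-0.2, 0.0], [0.8, 0.0], [-2.6, 0.0], [0.8, 0.0], [0.0, -0.1], [0.0, -0.1], [0.0, -2.7], [0.0, 0.1], [1.2, 0.7], [-4.7, -0.4]]
```

```bash
python3 - <<'E'
from bt import *
X[:3]+=A@np.array([-.0035,.001,-.0025]); np.save("bay.npy",X); print(X)
E
python3 bt.py 0,15,26
```

```text
[ 0.56664519 -0.02837438  0.15253989 -0.04504572]
t 9.5833 TCP in bay mm [  4.6  13.9 106.9] tool axes in bay
 [[-0.003 -1.     0.015]
 [ 0.005  0.015  1.   ]
 [-1.     0.004  0.005]]
0,15,26 delta [80.9  4.3  0.7] norm 81.0
```

```bash
for i in 1 2; do python3 st.py|head -2; done; python3 -m jog '[[0.7,0,0,0,0]]'; python3 -m jog '[[0.7,0,0,0,0],[0.7,0,0,0,0]]'; python3 bt.py 0,15,26
```

```text
9.5833 [-0.222 -0.624  2.203  0.115  1.018 -1.767]
[ 0.5145 -0.0121  0.2456]
9.5833 [-0.222 -0.624  2.203  0.115  1.018 -1.767]
[ 0.5145 -0.0121  0.2456]
t: 9.67
eef_pos: [0.5142, -0.0121, 0.2451]
tcp_rot: [0.631, -0.604, 0.359, 0.329]
ft_force: [0.1, 0.4, 0.4]
finger_gap: 0.0599
t: 9.83
eef_pos: [0.5136, -0.0119, 0.2431]
tcp_rot: [0.631, -0.604, 0.36, 0.33]
ft_force: [-0.7, -0.2, 0.2]
finger_gap: 0.0595
t 9.8333 TCP in bay mm [  2.4  14.1 105.3] tool axes in bay
 [[-0.007 -1.     0.016]
 [ 0.005  0.016  1.   ]
 [-1.     0.007  0.005]]
0,15,26 delta [79.4  1.9  0.5] norm 79.4
```

The arm keeps moving a few mm between snapshots, so pixels and camera poses have to come from the same picture. I'll redo the measurement that way.

Run:
```python
from h import *
import pickle
w=snap("wrist"); pickle.dump(w,open("w8.pkl","wb")); crop(w,225,110,505,270,2.8,"pics/w8.png"); s=manip.read_state(); print(s["eef_pos"],Rq(s["tcp_rot"]).T@(w["eye"]-s["eef_pos"]))
```

```text
[ 0.51342323 -0.01180639  0.24268032] [-0.14232785  0.07951186 -0.00024876]
```

View pics/w8.png

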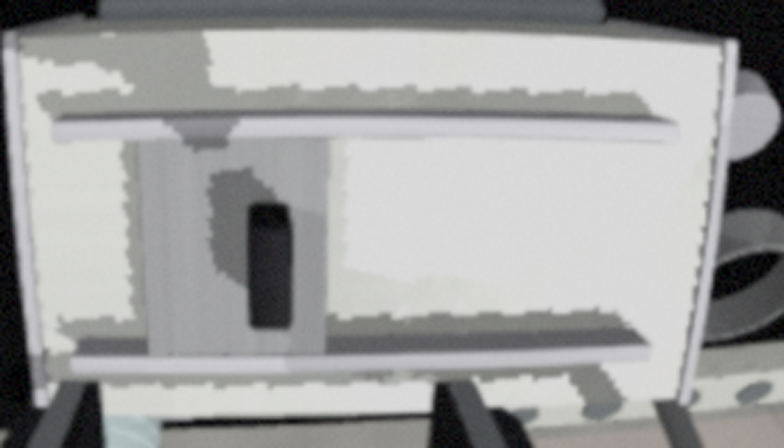

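Run:
```python
from bt import *
import pickle
from scipy.optimize import least_squares
w=pickle.load(open("w8.pkl","rb")); W=lambda a,c:(a/2.8+225-.3,c/2.8+110-.3)
obs=[((15,4,40),1,W(250,327)),((15,16,40),1,W(292,327)),((0,4,40),1,W(249,275)),((0,16,40),1,W(292,275)),
((0,-27,15),1,W(147,245)),((0,27,15),1,W(327,245)),((-36,100,16),0,W(560,128)),((36,100,16),0,W(560,356)),((-36,0,16),0,W(250,128)),((36,0,16),0,W(250,363))]
def f(x):
    r=[]
    for m,sl,px in obs:
        P=b+A@x[:3]+R.from_euler('z',X[3]+x[4]).as_matrix()@np.array([[c,0,-q],[0,1,0],[q,0,c]])@(np.array(m)/1000+[0,sl*x[3],0]); d=proj(w,P)-px
        if m[0]==0: d[1]=0
        if m[0] in(-36,36): d[0]=0
        r+=list(d)
    return np.array(list(r)+[x[4]*300,(x[3]-.005)*3000])
z=least_squares(f,[0,0,0,.005,0],loss='soft_l1'); print((z.x*1000).round(1)); print(f(z.x)[:-2].reshape(-1,2).round(1).tolist())
for y in(-60,160):
  for x in (-62,62): print(proj(w,b+A@(z.x[:3]+np.array([x,y,0])/1000))*2.8-np.array([225,110])*2.8)
```

```text
[  2.4   0.4 -10.3   5.   -0.4]
[[-0.2, 0.6], [0.5, 0.4], [-0.3, 0.0], [0.4, 0.0], [-0.7, 0.0], [0.1, 0.0], [0.0, -0.0], [0.0, -1.4], [0.0, 0.4], [0.0, -0.8]]
[18.3746027  41.48708742]
[ 53.15030441 408.5978787 ]
[711.87400332  43.8259137 ]
[669.76713751 390.09897318]
```

```bash
python3 - <<'E'
from bt import *
X[:3]+=A@np.array([.0015,.0004,-.005]); np.save("bay.npy",X); print(X)
E
python3 bt.py 0,15,26
```

```text
[ 0.57058087 -0.02815138  0.14909451 -0.04504572]
t 9.8833 TCP in bay mm [  0.5  13.8 110. ] tool axes in bay
 [[-0.007 -1.     0.016]
 [ 0.005  0.016  1.   ]
 [-1.     0.007  0.005]]
0,15,26 delta [84.  -0.1  0.8] norm 84.0
```

```bash
python3 -m jog '[[0.7,25,0,0,0],[0.7,25,0,0,0],[0.7,20,0,0,0],[0.7,10,0,0,0],[0.7,0,0,0,0],[0.7,0,0,0,0],[0.7,0,0,0,0]]'; python3 bt.py 0,15,26;python3 -c "
from h import *
s=snap('wrist');crop(s,225,110,505,300,2.8,'pics/w9.png')"
```

```text
t: 10.47
eef_pos: [0.5553, -0.0132, 0.1747]
tcp_rot: [0.631, -0.603, 0.36, 0.33]
ft_force: [-0.4, 0.3, 0.1]
finger_gap: 0.0598
t 10.4667 TCP in bay mm [ 0.1 14.3 30.1] tool axes in bay
 [[-0.007 -1.     0.016]
 [ 0.005  0.016  1.   ]
 [-1.     0.007  0.005]]
0,15,26 delta [4.1 0.  0.7] norm 4.2
```

View pics/w9.png

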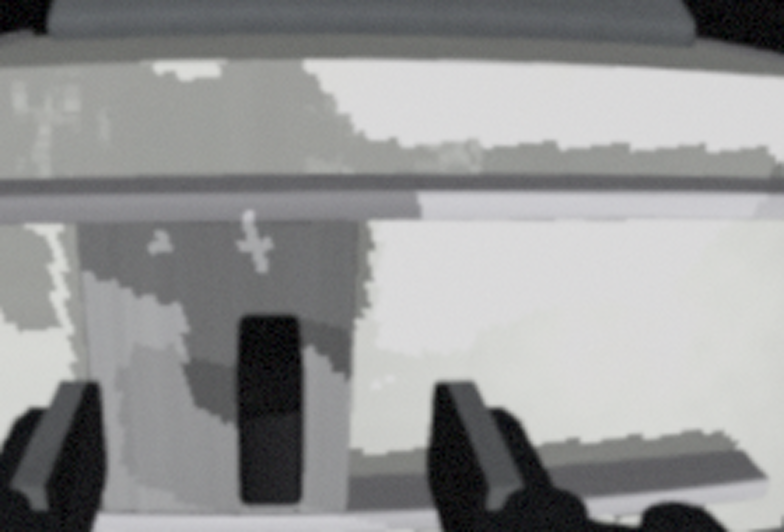

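Fingers at crop columns 75–100 and 435–465 straddle the rib at 240–300. I close now.

```bash
python3 -m jog '[[0.7,5,0,0,0],[0.05,0,0,0,0],[0.05,0,0,0,0],[0.05,0,0,0,0],[0.05,0,0,0,0],[0.05,0,0,0,0],[0.05,0,0,0,0]]' 25; python3 bt.py;python3 -c "
from h import *
s=snap('wrist');crop(s,225,110,505,300,2.8,'pics/w10.png')"
```

```text
t: 11.1
eef_pos: [0.5576, -0.0132, 0.1695]
tcp_rot: [0.63, -0.603, 0.36, 0.33]
ft_force: [-3.1, 0.7, 1.1]
finger_gap: 0.0114
t 11.1 TCP in bay mm [-0.7 14.3 24.5] tool axes in bay
 [[-0.009 -1.     0.015]
 [ 0.005  0.015  1.   ]
 [-1.     0.009  0.005]]
```

View pics/w10.png

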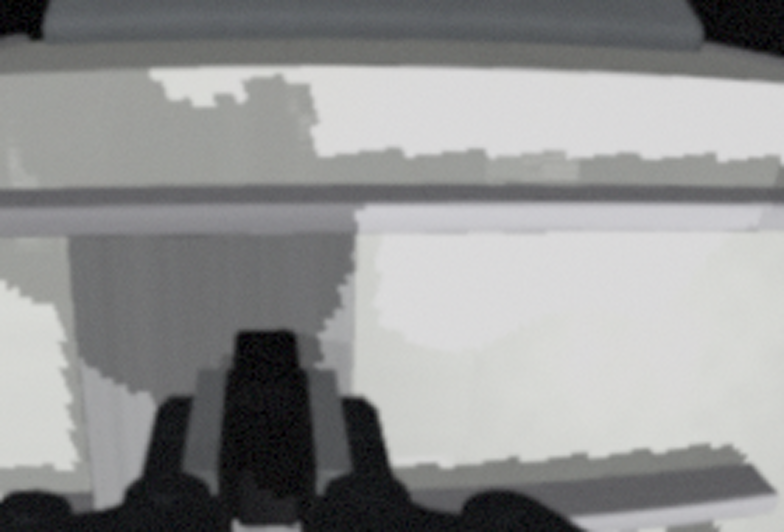

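Rib held (gap 11.4 mm). Sliding it open.

```bash
python3 -m jog '[[0.05,0,0,6,0],[0.05,0,0,10,0],[0.05,0,0,12,0],[0.05,0,0,12,0],[0.05,0,0,12,0]]'; python3 -m jog '[[0.05,0,0,12,0],[0.05,0,0,12,0],[0.05,0,0,10,0],[0.05,0,0,6,0],[0.05,0,0,0,0],[0.05,0,0,0,0]]' ; python3 bt.py;python3 -c "
from h import *
s=snap('wrist');crop(s,225,110,505,300,2.8,'pics/w11.png'); s=snap('top');crop(s,250,110,370,240,4.6,'pics/t11.png')"
```

```text
t: 11.57
eef_pos: [0.5604, 0.039, 0.1695]
tcp_rot: [0.63, -0.603, 0.36, 0.33]
ft_force: [1.3, -2.6, -1.8]
finger_gap: 0.0112
t: 12.07
eef_pos: [0.5626, 0.0796, 0.1695]
tcp_rot: [0.63, -0.603, 0.36, 0.331]
ft_force: [5.0, 1.6, -4.4]
finger_gap: 0.0112
t 12.0667 TCP in bay mm [ -0.  107.2  24.1] tool axes in bay
 [[-0.009 -1.     0.015]
 [ 0.007  0.015  1.   ]
 [-1.     0.009  0.007]]
```

View pics/w11.png

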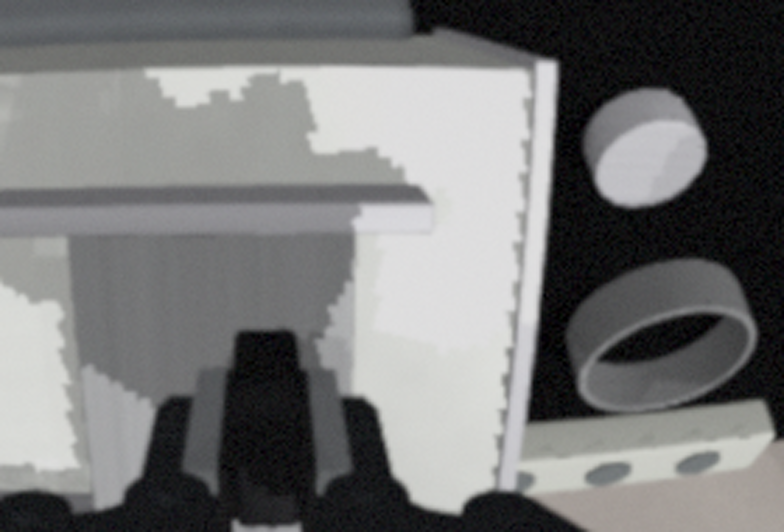

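View pics/t11.png

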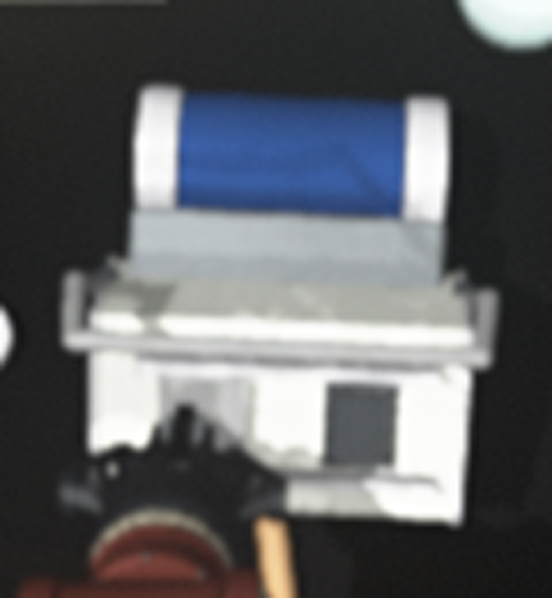

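The shutter has moved about 93 mm and the dark cap shows at (360,425) in the top crop. I nudge on to the end stop.

```bash
python3 -m jog '[[0.05,0,0,2,0],[0.05,0,0,2,0],[0.05,0,0,0,0]]'; python3 bt.py|head -1;  python3 -m jog '[[0.05,0,0,2,0],[0.05,0,0,2,0],[0.05,0,0,0,0]]'; python3 bt.py|head -1
```

```text
t: 12.42
eef_pos: [0.5628, 0.0826, 0.1695]
tcp_rot: [0.63, -0.603, 0.36, 0.331]
ft_force: [5.8, 0.1, -5.3]
finger_gap: 0.0113
t 12.4167 TCP in bay mm [ -0.  110.3  24.1] tool axes in bay
t: 12.67
eef_pos: [0.5629, 0.0837, 0.1695]
tcp_rot: [0.628, -0.605, 0.362, 0.329]
ft_force: [2.8, -14.7, -2.4]
finger_gap: 0.0116
t 12.6667 TCP in bay mm [  0.  111.4  24.1] tool axes in bay
```

```bash
python3 -m jog '[[0.05,0,0,-2,0],[0.35,0,0,0,0],[0.35,0,0,0,0],[0.35,0,0,0,0],[0.35,-20,0,0,0],[0.35,-35,0,0,0],[0,-30,0,0,0]]'; python3 bt.py 0,0.7,90
```

```text
t: 13.25
eef_pos: [0.5177, 0.0865, 0.2434]
tcp_rot: [0.63, -0.603, 0.361, 0.331]
ft_force: [0.5, -0.8, 0.8]
finger_gap: 0.019
t 13.25 TCP in bay mm [  0.8 112.2 110.7] tool axes in bay
 [[-0.01  -1.     0.016]
 [ 0.006  0.016  1.   ]
 [-1.     0.011  0.006]]
0,0.7,90 delta [  20.    -1.2 -111.6] norm 113.4
```

```bash
python3 -m jog '[[0,3,0,-36,0],[0,3,0,-38,0],[0,3,0,-38,0],[0,0,0,0,0],[0,0,0,0,0],[0,0,0,0,0]]'
python3 - <<'E'
from bt import *
import pickle
w=snap("wrist"); pickle.dump(w,open("w12.pkl","wb")); crop(w,190,80,450,270,3,"pics/w12.png"); s=manip.read_state();print(A.T@(s["eef_pos"]-b)*1000)
E
```

```text
t: 13.75
eef_pos: [0.5172, -0.0257, 0.2341]
tcp_rot: [0.631, -0.603, 0.36, 0.33]
ft_force: [-0.0, 0.0, 0.8]
finger_gap: -0.0
[ -0.27337421   0.85604405 100.32346483]
```

View pics/w12.png

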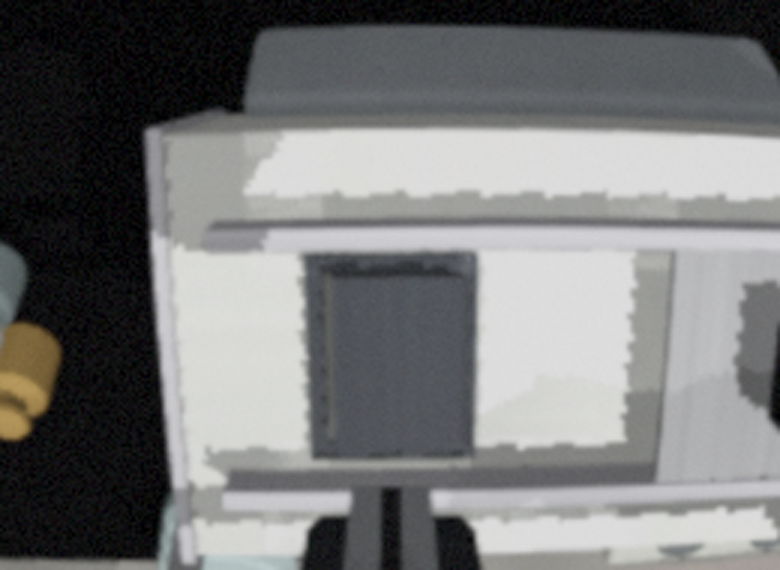

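Run:
```python
from bt import *
import pickle
w=pickle.load(open("w12.pkl","rb")); W=lambda a,c:(a/3+190-.3,c/3+80-.3)
def bp(px,z):
    e,d=ray(w,px); e=A.T@(e-b);d=A.T@d; return ((e+d*(z-e[2])/d[2])*1000).round(1)
for p in [(325,272),(474,272),(472,455),(328,456)]: print(bp(W(*p),.008))
print("mouth",bp(W(305,350),0),bp(W(478,350),0)); print("rails",bp(W(350,238),.016),bp(W(300,503),.016)); print("plate -y edge",bp(W(668,360),.015))
```

```text
[-26.3 -16.1   8. ]
[-25.7  22.5   8. ]
[26.1 22.6  8. ]
[ 25.6 -17.3   8. ]
mouth [ -2.7 -23.    0. ] [-1.9 24.6  0. ]
rails [-36.7  -9.1  16. ] [ 36.1 -25.   16. ]
plate -y edge [-2.9 74.5 15. ]
```

```bash
cat > fz.py <<'E'
from bt import *
s=manip.read_state(); print("t",s["t"].__round__(2),"TCP bay",(A.T@(s["eef_pos"]-b)*1000).round(1),"F bay",(A.T@s["ft_force"]).round(1),"gap",round(s["finger_gap"]*1000,1), "tilt",(A.T@Rq(s["tcp_rot"]))[:,0].round(3))
E
python3 -m jog '[[0,25,0,0,0],[0,25,0,0,0],[0,20,0,0,0],[0,12,0,0,0],[0,0,0,0,0],[0,0,0,0,0],[0,0,0,0,0]]'; python3 fz.py
```

```text
t: 14.38
eef_pos: [0.5604, -0.0261, 0.165]
tcp_rot: [0.63, -0.604, 0.359, 0.331]
ft_force: [-0.1, -0.9, 0.1]
finger_gap: 0.0002
t 14.38 TCP bay [-0.3  1.6 18.9] F bay [-0.1 -0.9  0.1] gap 0.2 tilt [-0.007  0.007 -1.   ]
```

```bash
python3 -m jog '[[0,4,0,0,0],[0,3,0,0,0],[0,0,0,0,0]]'>/dev/null; python3 fz.py; python3 -m jog '[[0,2,0,0,0],[0,0,0,0,0]]'>/dev/null; python3 fz.py; python3 -m jog '[[0,2,0,0,0],[0,0,0,0,0]]'>/dev/null; python3 fz.py
```

```text
t 14.63 TCP bay [-1.   0.6 11.3] F bay [-1.3 -0.1  0. ] gap 0.2 tilt [-0.008  0.006 -1.   ]
t 14.8 TCP bay [-0.5  0.2  9.6] F bay [-0.5 -0.5  5.3] gap 0.0 tilt [-0.008  0.005 -1.   ]
t 14.97 TCP bay [0.1 0.1 7.9] F bay [-0.3 -0.3  5.5] gap -0.1 tilt [-0.007  0.005 -1.   ]
```

```bash
python3 -m jog '[[0,2,0,0,0],[0,0,0,0,0]]'>/dev/null; python3 fz.py; python3 -m jog '[[0,2,0,0,0],[0,0,0,0,0]]'>/dev/null; python3 fz.py; python3 -m jog '[[0,1.5,0,0,0],[0,0,0,0,0]]'>/dev/null; python3 fz.py;python3 -m jog '[[0,1,0,0,0],[0,0,0,0,0]]'>/dev/null; python3 fz.py
```

```text
t 15.13 TCP bay [0.1 0.  5.9] F bay [-0.4 -1.   7. ] gap 0.0 tilt [-0.007  0.005 -1.   ]
t 15.3 TCP bay [0.1 0.1 4. ] F bay [-0.4 -1.2  6.3] gap 0.1 tilt [-0.007  0.005 -1.   ]
t 15.47 TCP bay [0.1 0.1 2.5] F bay [ 0.3 -0.7  7.1] gap -0.1 tilt [-0.006  0.005 -1.   ]
t 15.63 TCP bay [ 0.9 -0.1  2. ] F bay [-1.2 -0.7  9. ] gap 0.0 tilt [-0.005  0.005 -1.   ]
```

```bash
python3 -m jog '[[0,1,0,0,0],[0,0,0,0,0]]'>/dev/null; python3 fz.py; python3 -m jog '[[0,1,0,0,0],[0,0,0,0,0]]'>/dev/null; python3 fz.py
```

```text
t 15.8 TCP bay [ 2.  -0.2  1.9] F bay [-1.8 -1.2 16.4] gap 0.1 tilt [-0.004  0.004 -1.   ]
t 15.97 TCP bay [ 2.1 -0.2  1.7] F bay [-5.7 -1.  28.7] gap 0.1 tilt [-0.006  0.004 -1.   ]
```

Hit the stop (28.7 N at z≈1.8). Backing off slowly.

```bash
python3 -m jog '[[0,-2,0,0,0],[0,-4,0,0,0],[0,-4,0,0,0],[0,0,0,0,0]]'>/dev/null; python3 fz.py; python3 -m jog '[[0,-5,0,0,0],[0,-6,0,0,0],[0,-8,0,0,0],[0,-10,0,0,0],[0.75,-30,0,0,0],[0.75,-30,0,0,0],[0.75,0,0,0,0],[0.75,0,0,0,0]]'>/dev/null; python3 fz.py;python3 - <<'E'
from bt import *
import pickle
w=snap("wrist"); pickle.dump(w,open("w13.pkl","wb")); crop(w,190,80,450,270,3,"pics/w13.png"); s=snap('side');crop(s,285,130,425,280,4,'pics/s13.png')
E
```

```text
t 16.3 TCP bay [-0.1  0.3  9.6] F bay [0.5 0.4 4.6] gap 0.1 tilt [-0.007  0.005 -1.   ]
t 16.97 TCP bay [ 1.2 -0.2 99.8] F bay [ 0.9 -1.4  0.5] gap 48.0 tilt [-0.004  0.005 -1.   ]
```

View pics/w13.png

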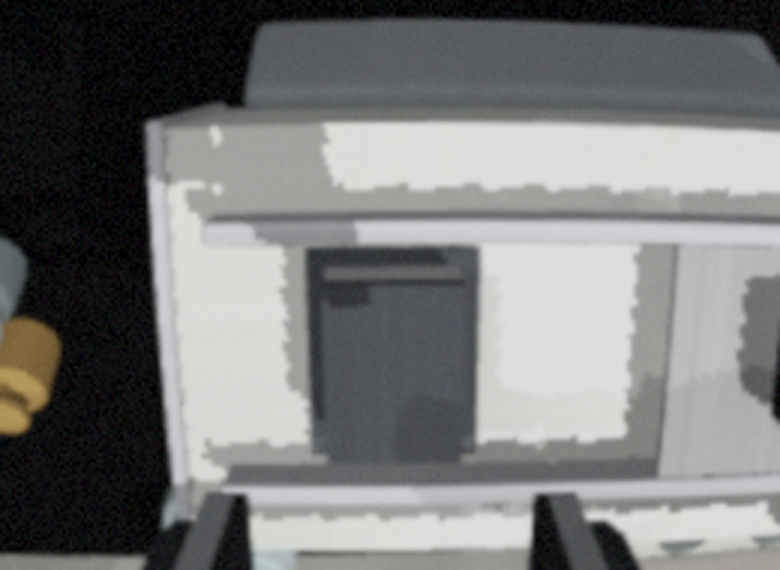

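View pics/s13.png

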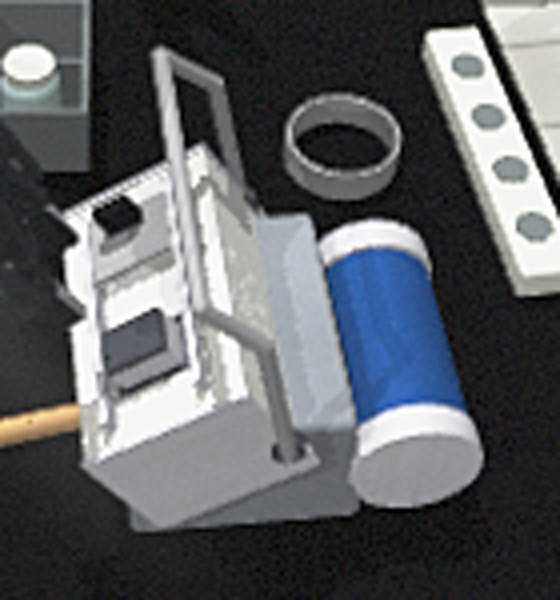

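```bash
python3 - <<'E'
from bt import *
import pickle
w=pickle.load(open("w13.pkl","rb")); W=lambda a,c:(a/3+190-.3,c/3+80-.3)
def bp(px,z):
    e,d=ray(w,px); e=A.T@(e-b);d=A.T@d; return ((e+d*(z-e[2])/d[2])*1000).round(1)
for p in [(322,283),(475,283),(470,455),(325,455)]: print(bp(W(*p),.027))
X[:3]+=A@np.array([0,.0007,.0009]); np.save("bay.npy",X)
E
python3 bt.py 0,1,30 0,1,4
```

```text
[-26.3 -15.9  27. ]
[-25.7  20.6  27. ]
[19.1 19.9 27. ]
[ 18.5 -16.9  27. ]
t 17.0667 TCP in bay mm [-1.4 -0.6 96.3] tool axes in bay
 [[-0.01  -1.     0.016]
 [ 0.006  0.016  1.   ]
 [-1.     0.01   0.006]]
0,1,30 delta [66.2 -2.1  1.3] norm 66.3
0,1,4 delta [26.  -0.3 -0.1] norm 26.0
```

```bash
python3 -m jog '[[0.75,30,-1,1,0],[0.75,26,-1,1,0],[0.75,20,0,0,0],[0.75,14,0,0,0],[0.75,0,0,0,0],[0.75,0,0,0,0],[0.75,0,0,0,0]]'; python3 fz.py
```

```text
t: 17.65
eef_pos: [0.567, -0.0255, 0.1557]
tcp_rot: [0.63, -0.603, 0.36, 0.331]
ft_force: [-0.5, -0.7, 0.1]
finger_gap: 0.0639
t 17.65 TCP bay [0.4 1.8 6.6] F bay [-0.3 -0.7  0.3] gap 63.9 tilt [-0.01   0.006 -1.   ]
```

```bash
python3 -m jog '[[0.75,4,0,0,0],[0.75,0,0,0,0],[0.3,0,0,0,0],[0.3,0,0,0,0],[0.3,0,0,0,0],[0.3,0,0,0,0],[0.3,0,0,0,0],[0.3,0,0,0,0]]' 60; python3 fz.py;python3 -c "
from h import *
s=snap('wrist');crop(s,190,80,450,270,3,'pics/w14.png')"
```

```text
t: 18.32
eef_pos: [0.5696, -0.0259, 0.1531]
tcp_rot: [0.63, -0.603, 0.36, 0.33]
ft_force: [-1.5, -2.0, 1.8]
finger_gap: 0.0328
t 18.32 TCP bay [1.2 1.6 3.1] F bay [-0.3 -2.1  2.3] gap 32.8 tilt [-0.008  0.005 -1.   ]
```

View pics/w14.png

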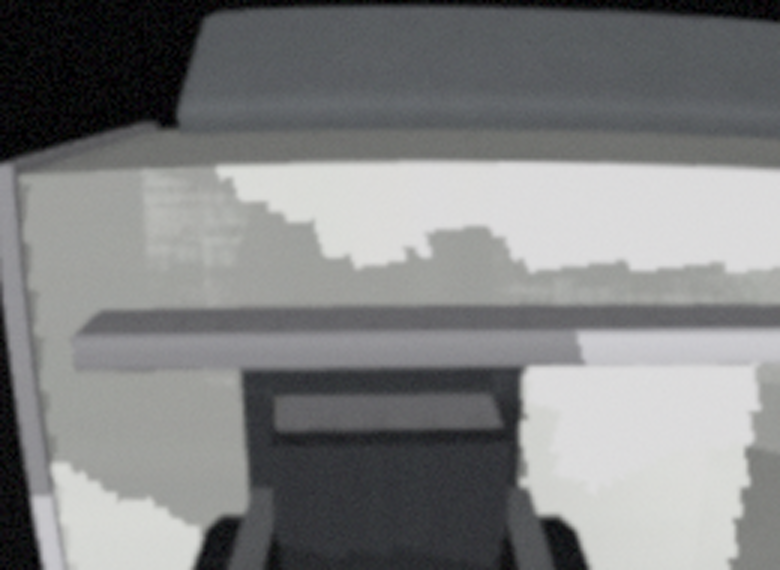

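Gripped (gap 32.8 mm on a 34 mm block). Pulling along bay z.

```bash
python3 -m jog '[[0.3,-4,0,0,0],[0.3,-8,0,0,0],[0.3,-10,0,0,0],[0.3,-10,0,0,0]]'>/dev/null; python3 fz.py; python3 -m jog '[[0.3,-14,0,0,0],[0.3,-16,0,0,0],[0.3,-16,0,0,0],[0.3,-16,0,0,0],[0.3,-16,0,0,0],[0.3,-16,0,0,0],[0.3,-10,0,0,0],[0.3,0,0,0,0]]' >/dev/null; python3 fz.py;python3 -c "
from h import *
s=snap('side');crop(s,235,90,435,280,3,'pics/s15.png')"
```

```text
t 18.7 TCP bay [ 0.5  1.8 34.8] F bay [-0.4 -0.  -3.4] gap 33.1 tilt [-0.01   0.006 -1.   ]
t 19.37 TCP bay [  2.9   1.  140.5] F bay [-0.8  0.8 -2. ] gap 33.2 tilt [-0.006  0.005 -1.   ]
```

View pics/s15.png

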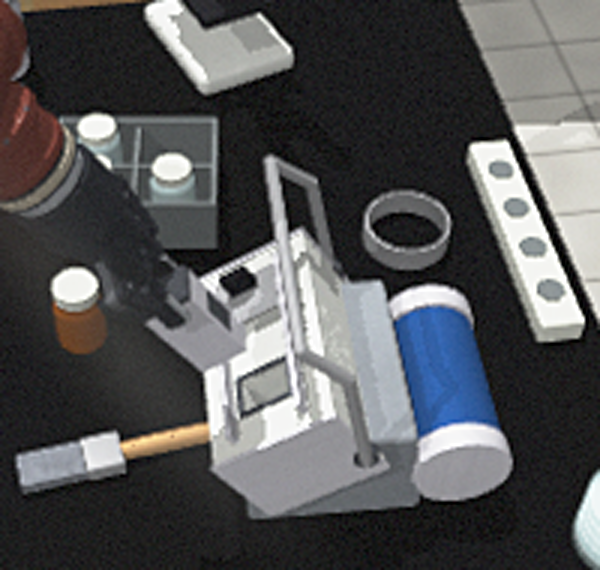

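Cartridge is out and held, and the bay is empty at crop (262,388). Now I reverse the tilt at the near reach limit. First I back away and look at the joints.

```bash
python3 st.py; python3 -m jog '[[0.3,-33,10,0,0],[0.3,-33,10,0,0],[0.3,-33,10,0,0],[0.3,-20,33,-2,0],[0.3,0,0,0,0]]'; python3 st.py
```

```text
19.4167 [-0.263 -0.685  2.199  0.134  1.092 -1.804]
[ 0.4983 -0.0231  0.2691]
[[ 0.523 -0.85   0.055]
 [-0.018  0.054  0.998]
 [-0.852 -0.523  0.013]]
tilt 31.56 az -2.0
t: 19.83
eef_pos: [0.3985, -0.0212, 0.3391]
tcp_rot: [0.628, -0.6, 0.365, 0.335]
ft_force: [0.4, 0.5, -2.7]
finger_gap: 0.0329
19.8333 [-0.357 -1.009  2.237  0.165  1.404 -1.853]
[ 0.3985 -0.0212  0.3391]
[[ 0.509 -0.859  0.056]
 [-0.017  0.056  0.998]
 [-0.861 -0.509  0.014]]
tilt 30.6 az -1.9
```

```bash
python3 -m jog '[[0.3,-20,34,-3,0],[0.3,-20,34,-3,0],[0.3,-20,34,-3,0]]'>/dev/null; python3 st.py;  python3 -m jog '[[0.3,0,36,-3,0],[0.3,0,36,-3,0],[0.3,0,36,-3,0]]'>/dev/null; python3 st.py
```

```text
20.0833 [-0.419 -1.008  2.188  0.175  1.528 -1.901]
[ 0.3747 -0.0321  0.3595]
[[ 0.449 -0.892  0.053]
 [-0.009  0.055  0.998]
 [-0.894 -0.449  0.017]]
tilt 26.68 az -1.1
20.3333 [-0.491 -1.009  2.227  0.188  1.563 -1.973]
[ 0.3607 -0.0495  0.3291]
[[ 0.394 -0.918  0.051]
 [ 0.001  0.056  0.998]
 [-0.919 -0.393  0.023]]
tilt 23.18 az 0.2
```

```bash
python3 -m jog '[[0.3,0,0,30,0],[0.3,0,0,38,0],[0.3,0,0,38,0],[0.3,0,0,20,0]]'>/dev/null; python3 st.py;  python3 -m jog '[[0.3,-18,36,0,0],[0.3,-18,36,0,0],[0.3,-18,36,0,0]]'>/dev/null; python3 st.py
```

```text
20.6667 [ 0.013 -0.956  2.2   -0.003  1.494 -1.504]
[0.3689 0.0781 0.3319]
[[ 0.393 -0.918  0.049]
 [ 0.002  0.054  0.999]
 [-0.92  -0.392  0.023]]
tilt 23.12 az 0.3
20.9167 [ 0.196 -1.009  2.172 -0.091  1.638 -1.336]
[0.3141 0.1122 0.3569]
[[ 0.344 -0.937  0.061]
 [-0.024  0.056  0.998]
 [-0.939 -0.345 -0.003]]
tilt 20.18 az -4.0
```

```bash
python3 -m jog '[[0.3,-14,34,-12,0],[0.3,-14,34,-12,0],[0.3,-14,34,-12,0]]'>/dev/null; python3 st.py;  python3 -m jog '[[0.3,-12,34,-14,0],[0.3,-12,34,-14,0],[0.3,-12,34,-14,0]]'>/dev/null; python3 st.py
```

```text
21.1667 [ 0.345 -1.009  2.112 -0.158  1.772 -1.212]
[0.2706 0.1301 0.3877]
[[ 0.294 -0.953  0.072]
 [-0.059  0.057  0.997]
 [-0.954 -0.297 -0.039]]
tilt 17.45 az -11.3
21.4167 [ 0.571 -1.009  2.05  -0.237  1.925 -1.027]
[0.2111 0.1506 0.4216]
[[ 0.254 -0.963  0.085]
 [-0.098  0.061  0.993]
 [-0.962 -0.261 -0.079]]
tilt 15.82 az -21.1
```

```bash
python3 to.py .40,-.05,.36
```

```text
.40,-.05,.36 tool delta [ 127.  -178.2 -178.4] norm 282.4
```

```bash
python3 -m jog '[[0.3,10,-22,-22,0],[0.3,18,-25,-25,0],[0.3,18,-25,-25,0],[0.3,18,-25,-25,0],[0.3,18,-25,-25,0],[0.3,18,-25,-25,0],[0.3,18,-25,-25,0],[0.3,9,-6,-6,0]]'>/dev/null; python3 st.py
```

```text
22.0833 [-0.29  -0.744  2.035 -0.022  1.58  -1.785]
[ 0.4013 -0.0486  0.359 ]
[[ 0.25  -0.964  0.089]
 [-0.097  0.066  0.993]
 [-0.963 -0.257 -0.077]]
tilt 15.54 az -21.3
```

```bash
python3 -m jog '[[0.3,-10,35,7,0],[0.3,-10,35,7,0],[0.3,-10,35,7,0]]'>/dev/null; python3 st.py
```

```text
22.3333 [-0.257 -1.011  2.146 -0.034  1.753 -1.761]
[ 0.3085 -0.0138  0.3645]
[[ 0.234 -0.969  0.086]
 [-0.096  0.065  0.993]
 [-0.968 -0.24  -0.077]]
tilt 14.61 az -22.3
```

```bash
python3 -m jog '[[0.3,-8,36,4,0],[0.3,-8,36,4,0],[0.3,-8,36,4,0]]'>/dev/null; python3 st.py
```

```text
22.5833 [-0.108 -1.009  2.099 -0.089  1.859 -1.633]
[0.2808 0.0202 0.3887]
[[ 0.179 -0.98   0.088]
 [-0.105  0.07   0.992]
 [-0.978 -0.187 -0.091]]
tilt 11.98 az -30.5
```

```bash
python3 to.py .33,-.12,.36; python3 -m jog '[[0.3,4,-14,-34,0],[0.3,4,-14,-36,0],[0.3,4,-14,-36,0],[0.3,4,-8,-36,0]]'>/dev/null; python3 st.py
```

```text
.33,-.12,.36 tool delta [  51.7  -52.6 -132.1] norm 151.3
22.9167 [-0.608 -0.852  2.021  0.02   1.762 -2.098]
[ 0.3216 -0.1265  0.3959]
[[ 0.183 -0.98   0.082]
 [-0.103  0.064  0.993]
 [-0.978 -0.19  -0.089]]
tilt 12.14 az -29.4
```

```bash
python3 -m jog '[[0.3,-8,36,8,0],[0.3,-8,36,8,0],[0.3,-8,36,8,0]]'>/dev/null; python3 st.py; python3 -m jog '[[0.3,-8,36,8,0],[0.3,-8,36,8,0]]'>/dev/null; python3 st.py
```

```text
23.1667 [-0.708 -1.009  2.057  0.03   1.925 -2.185]
[ 0.2525 -0.1082  0.4113]
[[ 0.146 -0.985  0.087]
 [-0.088  0.075  0.993]
 [-0.985 -0.152 -0.076]]
tilt 9.81 az -31.2
23.3333 [-0.753 -1.009  2.006  0.025  2.011 -2.232]
[ 0.2305 -0.1057  0.4387]
[[ 0.112 -0.99   0.083]
 [-0.075  0.075  0.994]
 [-0.991 -0.118 -0.066]]
tilt 7.75 az -33.7
```

```bash
python3 -m jog '[[0.3,-3,36,10,0],[0.3,-3,36,10,0],[0.3,-3,36,10,0]]'>/dev/null; python3 st.py
```

```text
23.5833 [-0.821 -1.009  1.943  0.01   2.132 -2.306]
[ 0.1975 -0.0996  0.4724]
[[ 0.058 -0.995  0.081]
 [-0.05   0.078  0.996]
 [-0.997 -0.062 -0.045]]
tilt 4.4 az -40.5
```

```bash
python3 -m jog '[[0.3,-3,30,20,0],[0.3,-3,30,20,0],[0.3,-3,30,20,0]]'; python3 st.py
```

```text
t: 23.83
eef_pos: [0.1767, -0.0538, 0.5117]
tcp_rot: [0.515, -0.49, 0.526, 0.468]
ft_force: [0.9, 0.2, -1.8]
finger_gap: 0.033
23.8333 [-0.676 -1.009  1.868 -0.026  2.254 -2.18 ]
[ 0.1767 -0.0538  0.5117]
[[ 0.01  -0.996  0.083]
 [-0.034  0.083  0.996]
 [-0.999 -0.013 -0.033]]
tilt 2.01 az -73.4
```

```bash
python3 to.py .15,-.27,.47
```

```text
.15,-.27,.47 tool delta [  48.7    9.2 -216.2] norm 221.8
```

```bash
python3 -m jog '[[0.3,6,2,-30,0],[0.3,8,2,-36,0],[0.3,8,2,-36,0],[0.3,8,2,-36,0],[0.3,8,1,-36,0],[0.3,8,0,-36,0]]'; python3 st.py
```

```text
t: 24.33
eef_pos: [0.1505, -0.2654, 0.4721]
tcp_rot: [0.515, -0.491, 0.525, 0.467]
ft_force: [1.4, -0.6, -2.2]
finger_gap: 0.0328
24.3333 [-1.304 -0.768  1.842  0.004  2.031 -2.791]
[ 0.1505 -0.2654  0.4721]
[[ 0.013 -0.997  0.082]
 [-0.034  0.082  0.996]
 [-0.999 -0.016 -0.033]]
tilt 2.1 az -68.8
```

```bash
python3 -m jog '[[0.3,-4,20,30,0],[0.3,-4,20,30,0],[0.3,-4,20,30,0]]' >/dev/null; python3 st.py; python3 -m jog '[[0.3,-4,20,30,0],[0.3,-4,20,30,0]]' >/dev/null; python3 st.py
```

```text
24.5833 [-1.429 -1.007  1.922  0.008  2.204 -2.914]
[ 0.1017 -0.175   0.4825]
[[ 0.009 -0.997  0.081]
 [-0.021  0.081  0.997]
 [-1.    -0.011 -0.02 ]]
tilt 1.3 az -65.9
24.75 [-1.454 -1.01   1.859 -0.009  2.294 -2.949]
[ 0.0904 -0.1501  0.5162]
[[-0.007 -0.997  0.082]
 [ 0.002  0.082  0.997]
 [-1.     0.007  0.001]]
tilt 0.42 az 167.4
```

```bash
python3 to.py .49,-.38,.25
```

```text
.49,-.38,.25 tool delta [ 262.9 -419.  -196.7] norm 532.3
```

```bash
python3 -m jog '[[0.3,5,-20,-9,0],[0.3,14,-30,-14,0],[0.3,20,-30,-14,0],[0.3,20,-30,-14,0],[0.3,20,-30,-14,0],[0.3,20,-30,-14,0],[0.3,20,-30,-14,0]]' >/dev/null; python3 -m jog '[[0.3,20,-30,-14,0],[0.3,20,-30,-14,0],[0.3,20,-30,-14,0],[0.3,20,-30,-14,0],[0.3,20,-30,-14,0],[0.3,20,-30,-14,0],[0.3,20,-30,-14,0],[0.3,20,-18,-8,0],[0.3,0,0,0,0],[0.3,0,0,0,0]]'; python3 st.py
python3 - <<'E'
from h import *
import pickle
w=snap("wrist"); pickle.dump(w,open("w16.pkl","wb")); cv2.imwrite("pics/w16.png",w["image"][:,:,::-1]); s=snap("side"); crop(s,180,220,430,400,3,"pics/s16.png")
s=snap("top"); crop(s,360,150,520,300,4,"pics/t16.png")
E
```

```text
t: 26.17
eef_pos: [0.4982, -0.3825, 0.2318]
tcp_rot: [0.517, -0.476, 0.522, 0.483]
ft_force: [0.1, 0.8, -2.3]
finger_gap: 0.0328
26.1667 [-0.77   0.067  1.597 -0.007  1.489 -2.26 ]
[ 0.4982 -0.3825  0.2318]
[[-0.013 -0.997  0.081]
 [ 0.003  0.081  0.997]
 [-1.     0.013  0.002]]
tilt 0.75 az 167.1
```

View pics/w16.png

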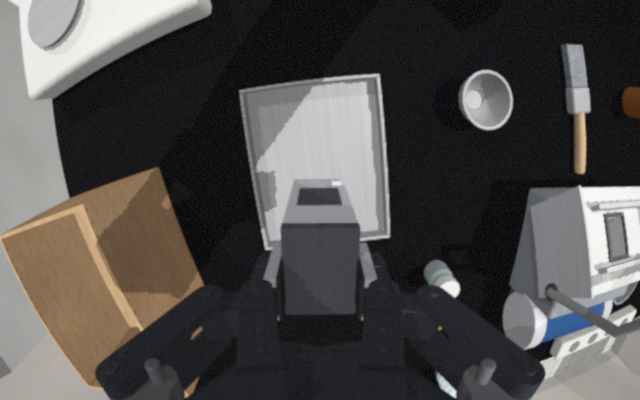

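View pics/s16.png

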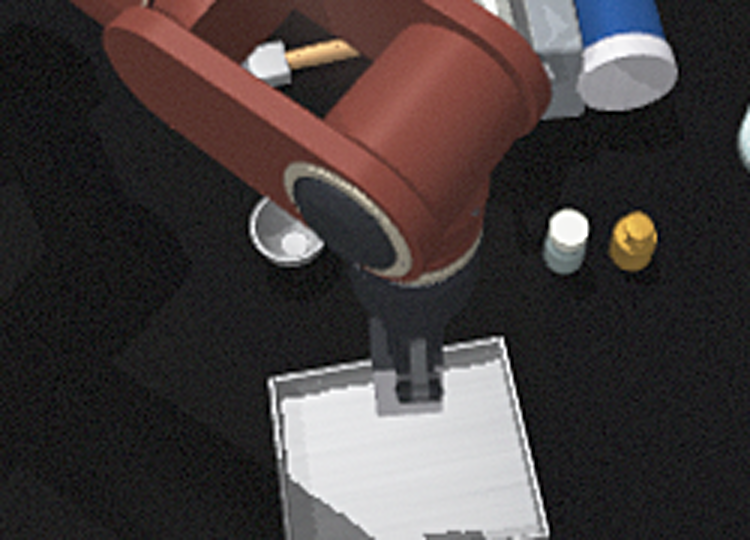

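The cartridge is held straight in the wrist view, above the tray. I check the tray position from its corners at (241,90), (380,75), (389,237) and (265,248).

```bash
python3 - <<'E'
from h import *
import pickle
w=pickle.load(open("w16.pkl","rb"))
P=[onz(w,p,.025) for p in [(241,90),(380,75),(389,237),(265,248)]]; print(np.round(P,3),np.mean(P,0))
E
python3 to.py .492,-.38,.082
```

```text
[[ 0.396 -0.464  0.025]
 [ 0.393 -0.306  0.025]
 [ 0.59  -0.302  0.025]
 [ 0.592 -0.46   0.025]] [ 0.49255781 -0.38303039  0.025     ]
.492,-.38,.082 tool delta [155.9   6.3   3.8] norm 156.1
```

```bash
python3 -m jog '[[0.3,25,2,0,0],[0.3,30,2,0,0],[0.3,30,2,0,0],[0.3,25,0,0,0],[0.3,20,0,0,0],[0.3,12,0,0,0],[0.3,6,0,0,0],[0.3,0,0,0,0],[0.3,0,0,0,0]]'; python3 -m jog '[[0.3,0,0,0,0],[0.3,0,0,0,0]]'
```

```text
t: 27.07
eef_pos: [0.4929, -0.3846, 0.0912]
tcp_rot: [0.518, -0.479, 0.522, 0.479]
ft_force: [1.1, -0.2, -2.2]
finger_gap: 0.0326
t: 27.23
eef_pos: [0.4933, -0.3848, 0.0915]
tcp_rot: [0.518, -0.48, 0.522, 0.479]
ft_force: [-0.3, -0.2, -1.9]
finger_gap: 0.0329
```

```bash
python3 -m jog '[[0.3,5,0,0,0],[0.3,5,0,0,0],[0.3,3,0,0,0],[0.3,0,0,0,0],[0.3,0,0,0,0]]'|sed -n 2,4p; python3 -m jog '[[0.3,2,0,0,0],[0.3,0,0,0,0]]'|sed -n 2,4p;python3 -m jog '[[0.3,1.5,0,0,0],[0.3,0,0,0,0]]'|sed -n 2,4p; python3 -c "
from h import *
s=snap('side'); crop(s,230,280,430,400,4,'pics/s17.png')"
```

```text
eef_pos: [0.4919, -0.3836, 0.0756]
tcp_rot: [0.517, -0.478, 0.522, 0.48]
ft_force: [-0.4, -0.1, -2.5]
eef_pos: [0.4922, -0.3839, 0.0741]
tcp_rot: [0.517, -0.478, 0.522, 0.48]
ft_force: [-0.4, -0.4, -2.5]
eef_pos: [0.4921, -0.3839, 0.0727]
tcp_rot: [0.517, -0.478, 0.522, 0.48]
ft_force: [-0.0, -0.1, -2.1]
```

View pics/s17.png

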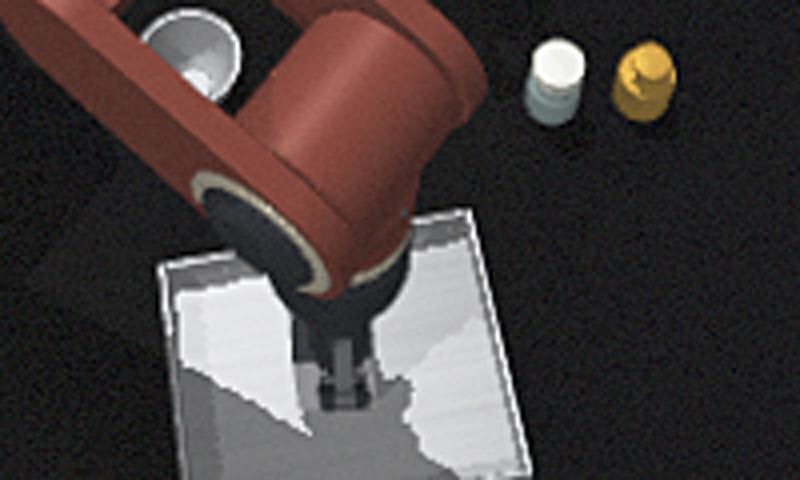

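Not in contact yet (Fz still about −2.2). I keep lowering in 1 mm steps.

```bash
for i in 1 2 3; do python3 -m jog '[[0.3,1,0,0,0],[0.3,0,0,0,0]]'|sed -n '2p;4p'; done
```

```text
eef_pos: [0.4924, -0.3841, 0.0721]
ft_force: [0.4, 0.2, -1.2]
eef_pos: [0.4926, -0.3842, 0.0719]
ft_force: [-0.4, 1.4, 2.8]
eef_pos: [0.4928, -0.3843, 0.0718]
ft_force: [-1.6, 2.1, 7.2]
```

Contact at TCP z 0.072, as predicted. I relax and open.

```bash
python3 -m jog '[[0.3,-1.2,0,0,0],[0.42,0,0,0,0],[0.5,0,0,0,0],[0.6,0,0,0,0],[0.6,0,0,0,0],[0.6,0,0,0,0],[0.6,0,0,0,0]]' 20; python3 -c "
from h import *
s=snap('wrist'); cv2.imwrite('pics/w18.png',s['image'][:,:,::-1])"
```

```text
t: 29.12
eef_pos: [0.4921, -0.3839, 0.0709]
tcp_rot: [0.517, -0.478, 0.522, 0.48]
ft_force: [0.5, -0.5, 0.3]
finger_gap: 0.0513
```

View pics/w18.png

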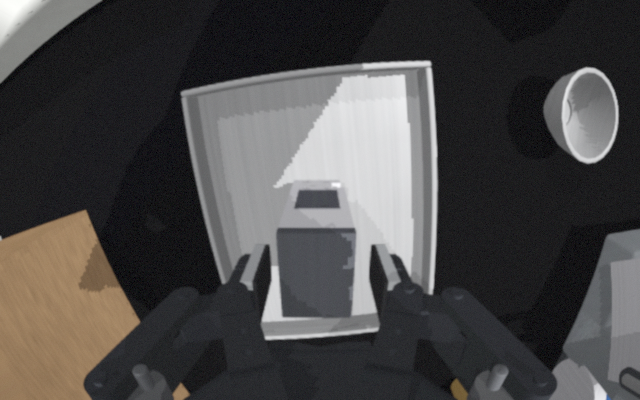

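The fingers stand clear on both sides of the cartridge. Retreating straight up.

```bash
python3 -m jog '[[0.6,-10,0,0,0],[0.6,-20,0,0,0],[0.6,-30,0,0,0],[0.6,-38,0,0,0],[0.6,-40,0,0,0],[0.6,-40,0,0,0],[0.6,-40,0,0,0],[0.6,-40,0,0,0],[0.6,-40,0,0,0],[0.6,-40,0,0,0]]'; python3 st.py; python3 -c "
from h import *
import pickle
s=snap('wrist'); pickle.dump(s,open('w19.pkl','wb')); cv2.imwrite('pics/w19.png',s['image'][:,:,::-1]); s=snap('side'); crop(s,230,280,430,400,4,'pics/s19.png')"
```

```text
t: 30.0
eef_pos: [0.494, -0.3824, 0.4122]
tcp_rot: [0.517, -0.479, 0.522, 0.479]
ft_force: [0.0, -0.6, -0.7]
finger_gap: 0.0513
30.0 [-0.775  0.01   1.361 -0.007  1.772 -2.265]
[ 0.494  -0.3824  0.4122]
[[-0.006 -0.997  0.081]
 [-0.004  0.081  0.997]
 [-1.     0.005 -0.005]]
tilt 0.4 az -142.9
```

View pics/w19.png

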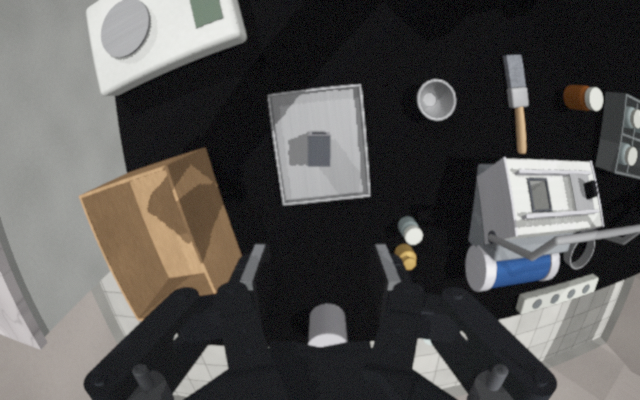

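View pics/s19.png

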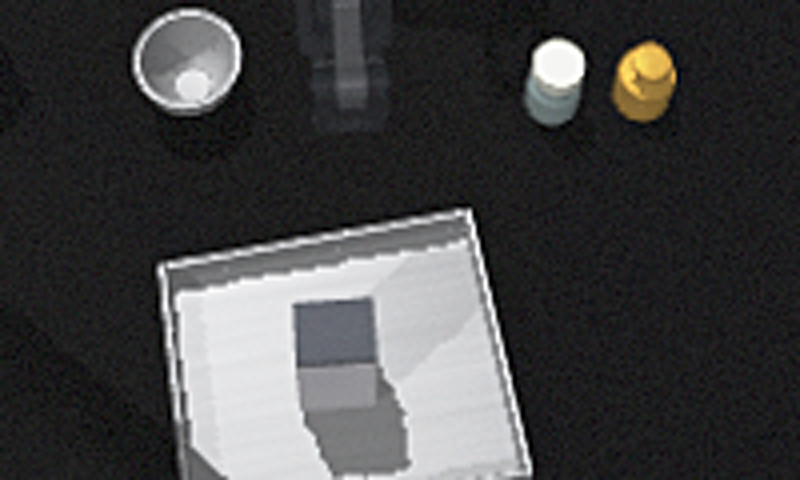

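The cartridge stands upright near the middle of the tray. For the shutter I tilt again at the far limit, as before.

```bash
python3 to.py .86,-.01,.53
```

```text
.86,-.01,.53 tool delta [-113.1 -333.5  400.7] norm 533.5
```

```bash
python3 -m jog '[[0.6,-12,-20,22,0],[0.6,-12,-25,30,0],[0.6,-10,-25,30,0],[0.6,-8,-25,30,0],[0.6,-8,-25,30,0],[0.6,-8,-25,30,0],[0.6,-8,-25,30,0]]' >/dev/null; python3 -m jog '[[0.6,-8,-25,30,0],[0.6,-8,-25,30,0],[0.6,-8,-25,30,0],[0.6,-8,-25,30,0],[0.6,-8,-25,30,0],[0.6,-8,-25,30,0],[0.6,0,-30,20,-1.5]]' >/dev/null; python3 st.py
```

```text
31.2667 [-0.098  0.816  0.143 -0.003  2.185 -1.612]
[ 0.8671 -0.0118  0.5226]
[[-0.003 -0.998  0.059]
 [-0.002  0.059  0.998]
 [-1.     0.003 -0.003]]
tilt 0.23 az -140.8
```

```bash
python3 -m jog '[[0.6,-5,-40,0,0],[0.6,-15,-38,0,0],[0.6,-20,-36,0,0],[0.6,-20,-36,0,0],[0.6,-20,-36,0,0],[0.6,-20,-36,0,0],[0.6,-20,-36,0,0],[0.6,-20,-36,0,0]]' >/dev/null; python3 st.py; python3 -m jog '[[0.6,-20,-33,-15,0],[0.6,-20,-33,-15,0],[0.6,-20,-33,-15,0],[0.6,-20,-36,-4,0],[0.6,-20,-36,-4,0],[0.6,-20,-36,-4,0],[0.6,-20,-36,-4,0],[0.6,-20,-36,-4,0]]' >/dev/null; python3 st.py
```

```text
31.9333 [-0.116  0.862  0.055  0.013  2.047 -1.616]
[ 0.9181 -0.0291  0.5356]
[[ 0.177 -0.982  0.064]
 [-0.009  0.063  0.998]
 [-0.984 -0.177  0.003]]
tilt 10.19 az -2.8
32.6 [-0.19   0.799  0.055  0.047  1.929 -1.673]
[ 0.926  -0.0903  0.6022]
[[ 0.352 -0.934  0.064]
 [-0.023  0.06   0.998]
 [-0.936 -0.353 -0.   ]]
tilt 20.67 az -3.7
```

```bash
python3 -m jog '[[0.6,-20,-36,1,0],[0.6,-20,-36,1,0],[0.6,-20,-36,1,0],[0.6,-20,-36,1,0],[0.6,-20,-36,1,0],[0.6,-20,-36,1,0],[0.6,-20,-36,1,0],[0.6,-20,-36,1,0]]' >/dev/null; python3 st.py; python3 to.py .40,.085,.42; python3 bt.py 0,110,250 0,110,110 0,110,26
```

```text
33.2667 [-0.181  0.707  0.056  0.058  1.831 -1.655]
[ 0.9142 -0.0755  0.6986]
[[ 0.521 -0.851  0.066]
 [-0.038  0.054  0.998]
 [-0.852 -0.523 -0.004]]
tilt 31.52 az -4.2
.40,.085,.42 tool delta [-36.7 591.9 127.2] norm 606.5
t 33.2667 TCP in bay mm [584.2 -32.6 282.1] tool axes in bay
 [[-0.008 -1.     0.016]
 [-0.014  0.016  1.   ]
 [-1.     0.008 -0.014]]
0,110,250 delta [ 35.  586.1 133.6] norm 602.1
0,110,110 delta [140.   -1.2   2. ] norm 140.0
0,110,26 delta [84.  -0.7  1.2] norm 84.0
```

```bash
python3 -m jog '[[0.6,0,25,6,0],[0.6,2,39,9,0],[0.6,2,39,9,0],[0.6,2,39,9,0],[0.6,2,39,9,0],[0.6,2,39,9,0],[0.6,2,39,9,0],[0.6,2,39,9,0]]' >/dev/null; python3 -m jog '[[0.6,2,39,9,0],[0.6,2,39,9,0],[0.6,2,39,9,0],[0.6,2,39,9,0],[0.6,2,39,9,0],[0.6,2,39,9,0],[0.6,2,39,9,0],[0.6,2,30,9,0],[0.6,0,0,0,0],[0.6,0,0,0,0]]' >/dev/null; python3 bt.py 0,110,100
```

```text
t 34.7667 TCP in bay mm [ 19.9 110.1 257.8] tool axes in bay
 [[-0.009 -1.     0.015]
 [-0.013  0.015  1.   ]
 [-1.     0.009 -0.013]]
0,110,100 delta [158.   18.5   1.7] norm 159.1
```

```bash
python3 -m jog '[[0.6,30,4,0.5,0],[0.6,32,4,0.5,0],[0.6,32,4,0.5,0],[0.6,32,3,0,0],[0.6,25,3,0,0],[0.6,0,0,0,0],[0.6,0,0,0,0]]' >/dev/null; python3 bt.py 0,110,26
python3 - <<'E'
from bt import *
w=snap("wrist"); cv2.imwrite("pics/w20.png",w["image"][:,:,::-1]); print(proj(w,b+A@np.array([0,.11,.04])),A.T@(manip.read_state()["eef_pos"]-b))
E
```

```text
t 35.35 TCP in bay mm [  1.9 108.7 106.4] tool axes in bay
 [[-0.012 -1.     0.017]
 [-0.015  0.017  1.   ]
 [-1.     0.012 -0.015]]
0,110,26 delta [80.4  1.   2.5] norm 80.4
[323.3177999 211.1252509] [0.0035788  0.10892856 0.10800867]
```

View pics/w20.png

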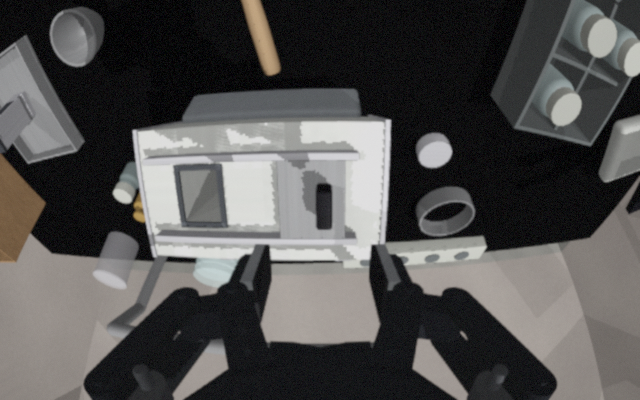

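Rib at (323,207), as predicted. Going in and gripping it.

```bash
python3 -m jog '[[0.6,25,0,1,0],[0.6,25,0,1,0],[0.6,20,0,0,0],[0.6,10,0,0,0],[0.6,0,0,0,0],[0.6,0,0,0,0]]' >/dev/null; python3 fz.py; python3 -m jog '[[0.05,1,0,0,0],[0.05,0,0,0,0],[0.05,0,0,0,0],[0.05,0,0,0,0],[0.05,0,0,0,0],[0.05,0,0,0,0]]' 25 >/dev/null; python3 fz.py
```

```text
t 35.9 TCP bay [  2.5 110.1  28.2] F bay [ 0.9  0.7 -0.3] gap 51.1 tilt [-0.008 -0.014 -1.   ]
t 36.4 TCP bay [  1.9 110.2  27.1] F bay [-1.8 -0.3  8. ] gap 11.3 tilt [-0.009 -0.014 -1.   ]
```

```bash
python3 -m jog '[[0.05,0,0,-6,0],[0.05,0.2,-0.2,-12,0],[0.05,0.2,-0.2,-12,0],[0.05,0.2,-0.2,-12,0],[0.05,0.2,-0.2,-12,0],[0.05,0.2,-0.2,-12,0]]' >/dev/null; python3 fz.py;  python3 -m jog '[[0.05,0.2,-0.2,-12,0],[0.05,0.2,-0.2,-12,0],[0.05,0,0,-6,0],[0.05,0,0,0,0],[0.05,0,0,0,0]]' >/dev/null; python3 fz.py
```

```text
t 36.9 TCP bay [ 1.4 44.2 27.3] F bay [-4.7  1.9 16.1] gap 11.1 tilt [-0.011 -0.013 -1.   ]
t 37.32 TCP bay [ 1.1 13.3 27.4] F bay [-6.2 -1.3 17.9] gap 11.1 tilt [-0.011 -0.016 -1.   ]
```

```bash
python3 -m jog '[[0.05,-0.8,0,-2,0],[0.05,0,0,-1,0],[0.05,0,0,0,0]]' >/dev/null; python3 fz.py;  python3 -m jog '[[0.05,0,0,-1.5,0],[0.05,0,0,0,0]]' >/dev/null; python3 fz.py; python3 -m jog '[[0.05,0,0,-1.5,0],[0.05,0,0,0,0]]' >/dev/null; python3 fz.py
```

```text
t 37.57 TCP bay [ 1.1 11.  27.6] F bay [-2.2  0.7  9.3] gap 11.3 tilt [-0.01  -0.014 -1.   ]
t 37.73 TCP bay [ 1.1 10.3 27.5] F bay [-2.7  4.4  9.9] gap 11.4 tilt [-0.01  -0.012 -1.   ]
t 37.9 TCP bay [ 1.1 10.2 27.6] F bay [-1.5 10.6 10.4] gap 11.2 tilt [-0.01  -0.009 -1.   ]
```

Shut stop reached (y 10.2, force rising). I relax, open and retreat.

```bash
python3 -m jog '[[0.05,0,0,1.8,0],[0.3,0,0,0,0],[0.3,0,0,0,0],[0.3,0,0,0,0],[0.3,-15,0,0,0],[0.3,-30,0,0,0],[0.3,-35,0,0,0],[0.3,-35,3,0,0],[0.3,-35,5,0,0],[0.3,0,0,0,0]]' >/dev/null; python3 fz.py; python3 -c "
from h import *
s=snap('wrist'); crop(s,180,40,500,240,2.4,'pics/w21.png'); s=snap('top'); cv2.imwrite('pics/t21.png',s['image'][:,:,::-1]); s=snap('side'); cv2.imwrite('pics/s21.png',s['image'][:,:,::-1])"
```

```text
t 38.73 TCP bay [ -0.9  11.7 184.3] F bay [ 0.8 -0.5  1.4] gap 25.5 tilt [ 0.003 -0.017 -1.   ]
```

View pics/w21.png

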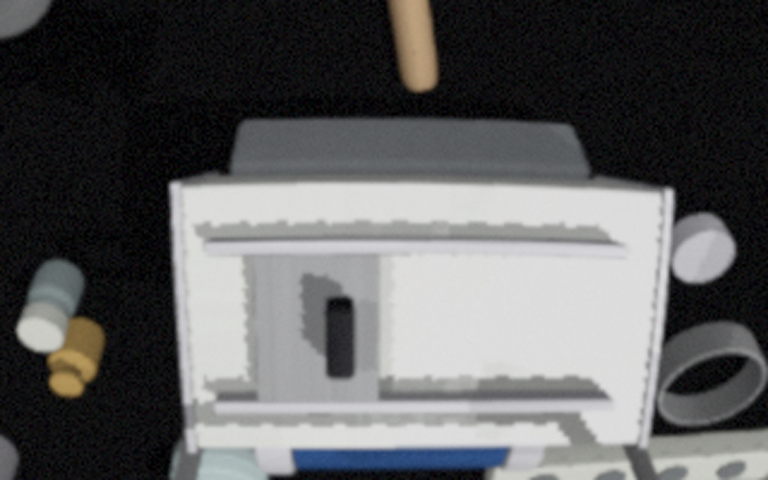

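View pics/t21.png

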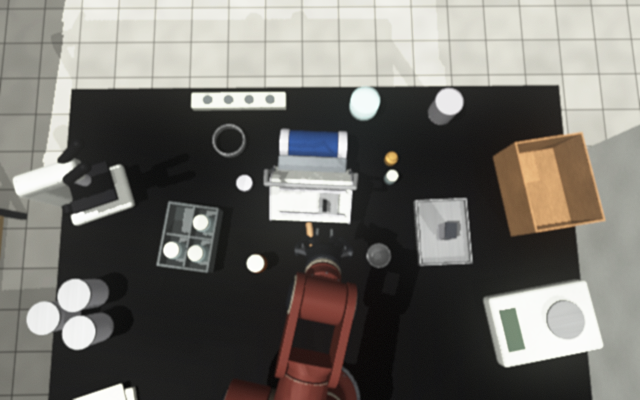

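View pics/s21.png

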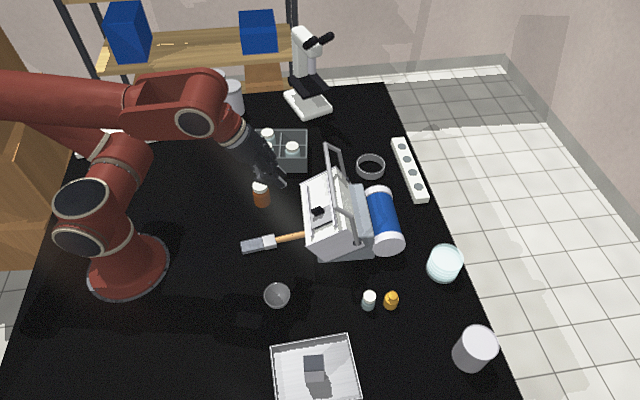

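Run:
```python
from bt import *
w=snap("wrist"); im=w["image"].astype(int); crop(w,180,40,500,240,2.4,"pics/w22.png")
m=(im.max(2)<70).astype(np.uint8); m[:,:290]=0; m[:,345:]=0; m[:145]=0; m[205:]=0
n,l,st,ce=cv2.connectedComponentsWithStats(m); i=1+np.argmax(st[1:,4]); x0,y0,ww,hh,_=st[i]; print(st[i],ce[i])
def bp(px,z):
    e,d=ray(w,px); e=A.T@(e-b);d=A.T@d; return ((e+d*(z-e[2])/d[2])*1000).round(1)
print("rib top edges",bp((x0-.5,y0+hh-10),.04),bp((x0+ww-.5,y0+hh-10),.04))
```

```text
[315 172  12  33 369] [320.49322493 188.23306233]
rib top edges [ 1.6  4.6 40. ] [ 1.7 15.9 40. ]
```

```bash
python3 -c "
from rig import manip
print(manip.close_job()); s=manip.read_state(); print(s['t'],s['ft_force'])"
```

```text
the job is handed in; nothing more can be done
None
the job is handed in; nothing more can be done
```

The job is done and handed in at about 39 s of the 72 s; no verdict was reported. I slid the shutter open to its end stop and pressed the cartridge in to its stop (about 29 N) until it sprang out. I then pulled it clear, stood it near the middle of the tray, slid the shutter shut again and moved the arm clear.

**What the last checks showed**
- **Cartridge:** it stands upright near the tray's centre in the wrist, side and top pictures. It touched down with the TCP at z = 0.072 m, against a predicted 0.071 m. Tool tilt at release was about 0.4 to 0.8°.
- **Shutter:** the rib was last measured at 10.25 mm from the bay centre, where 10 mm is fully shut. It had reached the shut stop about 100.5 mm from the open stop.
- **Other things on the bench:** they appear where they were at the start in the top and side views. I compared them by eye only and did not measure them again.
- **Contact at the end:** the wrist force was close to zero and the gripper stood well away from everything.

**What went differently or disagreed**
- **Tool tilt:** the move rows cannot tilt the tool. I got the 32° tilt, took it out again and set it once more by pushing against the arm's reach limits.
- **Bay position:** early estimates disagreed by up to about 10 mm in depth. Part of the cause was mixing pixels and camera poses from different pictures. I settled it by touching the cartridge and the stops.

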